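# Update the electronic shelf labels in their dock and stack them square

### The job

Update the shelf labels lying on the bench: seat each one flat in a pocket of the dock, tongue in the slot, then slide the metal cover off the start button, press the button fully down for a moment and slide the cover back shut before you take any label out. Then stack all the labels screen up in the steel tray, tongues towards its far wall, and tap the stack until every label sits flush against both tray walls; leave the cup and the bottle where they are.

Things in the scene. Friction and masses are not known exactly. Their poses are not given: they have to be found in the camera images.
- label_0: An electronic shelf label: flat white plate, 56 x 36 x 12 mm (about 60 g), blank grey screen on top; a contact tongue 20 mm wide, 12 long, 9 thick stands out of the middle of one 36 mm end. Origin: centre of the plate's underside; x to the tongue (plate -28 to +28 mm, tongue to +40), z up. Two or three are present (absent: None), lying screen up left of the dock, tongues roughly away from the robot.
- label_1: Another label, same as label_0 in all respects; None if absent.
- label_2: Another label, same as label_0 in all respects; None if absent.
- dock: Dark grey update dock, fixed, 146 mm deep (x) by 200 wide (y), top 28 mm above the bench. Origin: centre of its underside; x away from the robot, y left. Three pockets in a row, 66 mm apart along y, in its rear half; the front strip (x = -73 to -21 mm) carries the start button and its sliding cover. A seated label stands 6 mm above the top.
- pocket_0 (a point): Right-hand pocket. Point: where a seated label's origin comes, on the pocket floor 22 mm above the bench; x to the tongue slot, y left, z up. The pocket has the label's outline, 1.5 mm wider all round, is 6 mm deep and has edges bevelled 2.5 mm. A 36 mm wide channel at floor level crosses all pockets (x = -14 to +22 mm) for fingers along the label's long sides.
- pocket_1 (a point): Middle pocket of the dock; otherwise as pocket_0.
- pocket_2 (a point): Left-hand pocket of the dock; otherwise as pocket_0.
- start_cover (a joint): How far the start button's sliding cover is open, in m: 0 shut (over the button), 0.044 fully open. It opens along the dock's +y (to the left), stays where it is left and takes about 1.5 N to slide. It starts shut or up to 5 mm open.
- cover_rib (a point): Middle of the top of the cover's rib, 56 mm above the bench; moves with the cover, axes as the dock's. The cover is an aluminium plate 50 (x) by 44 (y) mm, its top 42 mm above the bench; the rib across its middle is 10 mm thick along y, 36 mm long along x, 14 mm high: push it from either side or pinch it. With the cover shut the rib is straight above the button.
- start_button (a joint): How far the start button is pressed, in m: 0 up, 0.005 fully down. It springs back; fully down takes about 5 N.
- button_top (a point): Centre of the top of the round white start button, 23 mm across, 37 mm above the bench; press it straight down. It lies between the cover's two steel rails (along y, 39 mm apart, tops 36 mm above the bench).
- tray_corner (a point): Inner corner of the fixed steel tray, on its 4 mm base sheet: far wall's inner face at x = 0, left wall's at y = 0; x away from the robot, y left (the tray may be turned a little). Walls stand 41 mm above the base, which reaches to x = -100 and y = -94 mm and is open towards the robot and to the right. A label home in the corner has its origin at x = -40, y = -18, z = 0, 12 or 24 mm.
- impulse_sealer: Teal bag sealer behind the dock and the tray, its body 315 mm long (its x, roughly world y) by 83 mm, 81 mm high; its white arm is raised, up to 270 mm above the bench at the right-hand end. Origin: middle of its underside. Not used here; keep clear of it.
- bag_grinder_a: A tall black grinder behind the labels, 560 mm high and 174 mm wide; its flat back, 192 mm from the origin along its x, faces the robot. Origin: middle of its underside. A power cord lies on the bench in front of it, at world x = 0.53 m and more. Not used here; keep clear.
- cup: Small green paper cup, 64 mm across and 64 mm tall, near the tray; a bystander. Origin: centre of its underside.
- bottle: White bottle with a blue cap, 50 mm across and 96 mm tall, near the tray; a bystander. Origin: centre of its underside.

How it is judged:
On the way, in this order (a step that is already met when the one before it is completed fails the run):
1. every label present is seated flat and square in a pocket of the dock, start cover shut (((horizontal distance between label_0 and pocket_0 below 0.0035 m and z of label_0 in the frame of pocket_0 below 0.0018 m and angle between the x axis of label_0 and the x axis of pocket_0, either way round below 0.06 rad and angle between label_0's own z axis and vertical below 0.04 rad) or (horizontal distance between label_0 and pocket_1 below 0.0035 m and z of label_0 in the frame of pocket_1 below 0.0018 m and angle between the x axis of label_0 and the x axis of pocket_1, either way round below 0.06 rad and angle between label_0's own z axis and vertical below 0.04 rad) or (horizontal distance between label_0 and pocket_2 below 0.0035 m and z of label_0 in the frame of pocket_2 below 0.0018 m and angle between the x axis of label_0 and the x axis of pocket_2, either way round below 0.06 rad and angle between label_0's own z axis and vertical below 0.04 rad)) and ((horizontal distance between label_1 and pocket_0 below 0.0035 m and z of label_1 in the frame of pocket_0 below 0.0018 m and angle between the x axis of label_1 and the x axis of pocket_0, either way round below 0.06 rad and angle between label_1's own z axis and vertical below 0.04 rad) or (horizontal distance between label_1 and pocket_1 below 0.0035 m and z of label_1 in the frame of pocket_1 below 0.0018 m and angle between the x axis of label_1 and the x axis of pocket_1, either way round below 0.06 rad and angle between label_1's own z axis and vertical below 0.04 rad) or (horizontal distance between label_1 and pocket_2 below 0.0035 m and z of label_1 in the frame of pocket_2 below 0.0018 m and angle between the x axis of label_1 and the x axis of pocket_2, either way round below 0.06 rad and angle between label_1's own z axis and vertical below 0.04 rad)) and ((horizontal distance between label_2 and pocket_0 below 0.0035 m and z of label_2 in the frame of pocket_0 below 0.0018 m and angle between the x axis of label_2 and the x axis of pocket_0, either way round below 0.06 rad and angle between label_2's own z axis and vertical below 0.04 rad) or (horizontal distance between label_2 and pocket_1 below 0.0035 m and z of label_2 in the frame of pocket_1 below 0.0018 m and angle between the x axis of label_2 and the x axis of pocket_1, either way round below 0.06 rad and angle between label_2's own z axis and vertical below 0.04 rad) or (horizontal distance between label_2 and pocket_2 below 0.0035 m and z of label_2 in the frame of pocket_2 below 0.0018 m and angle between the x axis of label_2 and the x axis of pocket_2, either way round below 0.06 rad and angle between label_2's own z axis and vertical below 0.04 rad)) and value of joint start_cover below 0.008 m), for 0.2 s.
2. start button pressed fully down (over 3.5 mm) with every label seated (((horizontal distance between label_0 and pocket_0 below 0.0035 m and z of label_0 in the frame of pocket_0 below 0.0018 m and angle between the x axis of label_0 and the x axis of pocket_0, either way round below 0.06 rad and angle between label_0's own z axis and vertical below 0.04 rad) or (horizontal distance between label_0 and pocket_1 below 0.0035 m and z of label_0 in the frame of pocket_1 below 0.0018 m and angle between the x axis of label_0 and the x axis of pocket_1, either way round below 0.06 rad and angle between label_0's own z axis and vertical below 0.04 rad) or (horizontal distance between label_0 and pocket_2 below 0.0035 m and z of label_0 in the frame of pocket_2 below 0.0018 m and angle between the x axis of label_0 and the x axis of pocket_2, either way round below 0.06 rad and angle between label_0's own z axis and vertical below 0.04 rad)) and ((horizontal distance between label_1 and pocket_0 below 0.0035 m and z of label_1 in the frame of pocket_0 below 0.0018 m and angle between the x axis of label_1 and the x axis of pocket_0, either way round below 0.06 rad and angle between label_1's own z axis and vertical below 0.04 rad) or (horizontal distance between label_1 and pocket_1 below 0.0035 m and z of label_1 in the frame of pocket_1 below 0.0018 m and angle between the x axis of label_1 and the x axis of pocket_1, either way round below 0.06 rad and angle between label_1's own z axis and vertical below 0.04 rad) or (horizontal distance between label_1 and pocket_2 below 0.0035 m and z of label_1 in the frame of pocket_2 below 0.0018 m and angle between the x axis of label_1 and the x axis of pocket_2, either way round below 0.06 rad and angle between label_1's own z axis and vertical below 0.04 rad)) and ((horizontal distance between label_2 and pocket_0 below 0.0035 m and z of label_2 in the frame of pocket_0 below 0.0018 m and angle between the x axis of label_2 and the x axis of pocket_0, either way round below 0.06 rad and angle between label_2's own z axis and vertical below 0.04 rad) or (horizontal distance between label_2 and pocket_1 below 0.0035 m and z of label_2 in the frame of pocket_1 below 0.0018 m and angle between the x axis of label_2 and the x axis of pocket_1, either way round below 0.06 rad and angle between label_2's own z axis and vertical below 0.04 rad) or (horizontal distance between label_2 and pocket_2 below 0.0035 m and z of label_2 in the frame of pocket_2 below 0.0018 m and angle between the x axis of label_2 and the x axis of pocket_2, either way round below 0.06 rad and angle between label_2's own z axis and vertical below 0.04 rad)) and value of joint start_button above 0.0035 m), for 0.2 s.
3. cover slid back shut (within 8 mm) over the released button, every label still seated (all of step 1 and value of joint start_button below 0.0015 m), for 0.2 s.
At the end, for the whole second after the job is handed in: Every label present lies flat, screen up, at rest in one stack in the tray's corner, tongue towards the far wall: tongue tip within 3 mm of the far wall, long side within 3 mm of the left wall and parallel to it within 0.05 rad. The start cover is shut (within 8 mm) (x of label_0 in the frame of tray_corner between -0.043 and -0.038 m and y of label_0 in the frame of tray_corner between -0.021 and -0.016 m and z of label_0 in the frame of tray_corner between -0.003 and 0.0265 m and angle between the x axis of each of label_0, label_1, label_2 and the x axis of tray_corner, either way round below 0.05 rad and angle between each of label_0, label_1, label_2's own z axis and vertical below 0.05 rad and linear speed of each of label_0, label_1, label_2 below 0.01 m/s and x of label_1 in the frame of tray_corner between -0.043 and -0.038 m and y of label_1 in the frame of tray_corner between -0.021 and -0.016 m and z of label_1 in the frame of tray_corner between -0.003 and 0.0265 m and x of label_2 in the frame of tray_corner between -0.043 and -0.038 m and y of label_2 in the frame of tray_corner between -0.021 and -0.016 m and z of label_2 in the frame of tray_corner between -0.003 and 0.0265 m and value of joint start_cover below 0.008 m and value of joint start_button below 0.0015 m); the robot touches nothing.
It fails at once if the cup or the bottle moved more than 30 mm (distance of any of cup, bottle from where it was at the start of the episode above 0.03 m).
Of label_0, label_1, label_2 only 2 to 3 are there at a start; the rules pass over those that are not, and their reading is None.
At some moment in a run one of label_0, label_1, label_2 may be knocked a few centimetres aside while the robot is not near it.
Once in a run the grip may slacken for a moment while it holds something.
It also fails if it takes over 192 s, if anything falls off the work surface, if the arm or the gripper's body presses on something with over 40 N, if the wrist force passes 120 N, or if a joint passes its speed limit or range.

### The arm

A 6-joint arm with a two-finger parallel gripper is mounted at the origin on a cart in front of the work surface, level with it; the furniture and walls round the work are solid. World frame = base frame: x ahead of the robot, y to its left, z up, the work surface at z = 0. Lengths are in m, angles in rad, forces in N, time in s.
With the tool pointing down it reaches from about 0.325 to 0.775 m from the base axis. Payload 9.3 kg.
Tool frame: the origin (TCP) lies at the centre of the arm's flange, where the gripper is bolted on; the fingertips stand tip_reach ahead of it and the grasp point (between the pads) lies 155 mm ahead of it (tip_reach is the distance from the TCP to the fingertips, in m); z points along the fingers, x is the direction in which the jaws open and shut, and the axes are right-handed (so a half turn about z gives the same grasp; the last joint's range is limited). The gripper opens to 85 mm and grips with 20 to 120 N. Pads are 22 mm wide; open, the fingers measure 114 mm over their backs; the gripper's body (76 mm by 85 mm) begins 54 mm behind the grasp point. The pads swing forward as they close: fully open they stand 13 mm farther back than shut.
Start: joints at [1.151, 0.259, 0.021, 1.334, 0, 1.418], TCP at [0.145, 0.531, 0.405] pointing down, gripper open.
Joint ranges: [-3.04, 3.04], [-0.91, 1.82], [-1.04, 1.36], [-1.92, 1.95], [-1.52, 1.45], [-3.14, 3.14]. Speed limits (rad/s): [2.22, 2.22, 2.79, 3.14, 3.14, 3.14].

### API

Orientations are given as a unit quaternion [x, y, z, w].
In Python, from bench import * gives the robot as it stands.
- The arm moves only by the tool carry_out, never from a script. Its argument "plan" is a list of rows, each a list of 3 entries, a list of its own where there are three numbers: the shift along the tool's x, y, z in mm, then the turn, a rotation vector about the tool's x, y, z in rad, then the gripper's target within -1 to 1 (fully open at 1, half-way at 0, shut at -1). A call has 1 to 12 rows; each row shifts and turns the commanded pose from where the row before left it, along the tool's axes as they then stand; what a row does not reach is not made up. A row lasts 1/12 s, in which the tool goes at most 41.7 mm and 7.16 degrees, less where a joint would pass 70% of its speed; a pose out of reach is approached as far as the arm can. A call is refused whole if a number of a shift passes 41.7 or a number of a turn 0.125, either way. A call with a gripper value outside its range is refused whole. The fingers move at their own pace and stop on an object; "newtons" is the grip in N (left out, the last holds). Time passes only in rows, so rows that do not move let the fingers close. It gives the time, the measured TCP pose, the force and the opening at its end, in the units of the state.
- state(): the state, without advancing time (a new reading comes with each control period).
- camera(name): name is "scene" or "side" or "wrist"; returns the picture (420x560x3 uint8, blue, green, red); there is no depth.
- camera_info(name): a dict with "vfov" (degrees; the focal length in pixels is half the picture's height over the tangent of half this angle, whatever the lens; pixels are square), "cx", "cy" (the principal point, pixels), "origin" and "orientation" of the camera in the world; the wrist camera has in their place "T_tool_cam" (4x4, takes a point from camera to tool coordinates, whose origin is the TCP and whose axes are the tool frame's). Camera axes: x right, y down, z forward; pixel columns grow to the right and rows downward; lengths in m; the calibration is good to about 2 mm. A picture is of the moment at which its call begins: read the wrist's pose just before it. camera_info takes no time and is no camera call.
- sign_off(): hands the job in, once; it reports no verdict.
Trained networks look in the newest picture that a camera, given by its name, has taken for a name from the list of things; names that differ only in an ending like _2 or _b are one class to them, and where a whole thing is asked for, a point or a joint stands for the part that bears it (a point fixed in the world has none). Each returns a list of dicts, best first, with "conf" (0 to 1); they miss things now and then, are a little off and sometimes report something else, mostly with a low value. They report only what shows in the picture. A call takes as long as a camera call.
- recognise(camera, name): "extent" ([left, top, width, height] in pixels, round what is visible of it).
- masks_of(camera, name): "region" (420x560 bool, what is visible of it) and "extent" ([left, top, width, height] in pixels, round what is visible of it).
- landmark_of(camera, name): "uv" ([column, row] in pixels: a listed point, or the origin of a listed thing).
The state is a dict: "t": time; "joint_pos": joint angles; "joint_velocities": joint speeds; "joint_torque": joint torques, N m; "ee_pos": TCP position; "tool_rot": TCP orientation; "wrist_force": force on the tool from outside, world axes, zero at the start; "ft_torque": the same for the moment, N m; "finger_gap": finger opening in m.
Only numpy, scipy, OpenCV 4.12 (cv2) and the standard library are available. Lean on these libraries where they do the work, as an engineer would, in place of code of your own. Each camera call takes 0.05 s, during which the arm holds its last target.

## Working session

There is one attempt and no reset: what is moved stays moved. The work goes in short steps, Python scripts to look and compute and a tool call to move; the robot and the scene stay as the last step left them, time stands still between calls to the robot, and variables do not carry over. Pictures are saved under pics/ and viewed, and the job is handed in when it is done.

Besides the shell and the picture viewer there is one more tool, called by a JSON object that holds its "name" and its "arguments". carry_out: Moves the arm, as the interface text tells. Its arguments: {"type":"object","properties":{"plan":{"type":"array"},"newtons":{"type":"number"}},"required":["plan"]}

```bash
mkdir -p pics; ls; python3 - <<'E'
from bench import *
import cv2
s=state()
for k in s: print(k,s[k])
for c in ["scene","side","wrist"]:
    print(c,camera_info(c))
    cv2.imwrite(f"pics/a_{c}.png",camera(c))
E
```

```text
pics
t 0.0
joint_pos [1.15139724e+00 2.59211619e-01 2.07901337e-02 1.33370568e+00
 1.23524576e-05 1.41821850e+00]
joint_velocities [ 0.0005838   0.00043946  0.00027628  0.00028142 -0.00060214  0.0015865 ]
joint_torque [-1.03310176e-03 -5.55642986e+01  3.44532752e+01  1.37269145e-02
 -1.52169714e-04  2.29702977e-06]
ee_pos [0.14499167 0.53050366 0.40406663]
tool_rot [ 7.94879223e-01  6.06767318e-01 -5.87105328e-04  3.13251746e-04]
wrist_force [-1.24083643 -0.0216088  -0.03255449]
ft_torque [-0.03209067  0.01616117  0.00256583]
finger_gap 0.08529081779260707
scene {'vfov': 53.13969372483235, 'cx': 279.2162740314194, 'cy': 208.2400013819124, 'origin': array([-0.18114298, -0.82892508,  0.600445  ]), 'orientation': array([ 0.77353871, -0.38555032,  0.21222696, -0.45601374])}
side {'vfov': 56.00600189583961, 'cx': 278.47381288506506, 'cy': 218.4542028238757, 'origin': array([0.49660437, 0.62637437, 0.43604113]), 'orientation': array([-0.02718571,  0.83569375, -0.54756008,  0.03247856])}
wrist {'vfov': 60.31332463677849, 'cx': 272.2167865659713, 'cy': 211.60994091948493, 'T_tool_cam': array([[ 9.99999740e-01, -1.59246463e-04, -7.03603718e-04,
        -9.30001049e-04],
       [ 3.58367164e-04,  9.56134055e-01,  2.92929242e-01,
        -7.33469154e-02],
       [ 6.26091530e-04, -2.92929418e-01,  9.56133863e-01,
         3.12674831e-02],
       [ 0.00000000e+00,  0.00000000e+00,  0.00000000e+00,
         1.00000000e+00]])}
```

View pics/a_scene.png

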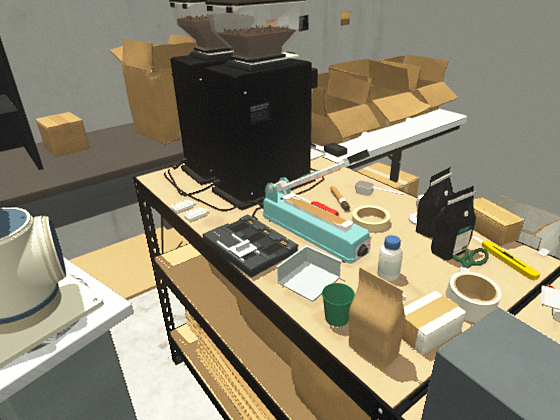

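View pics/a_side.png

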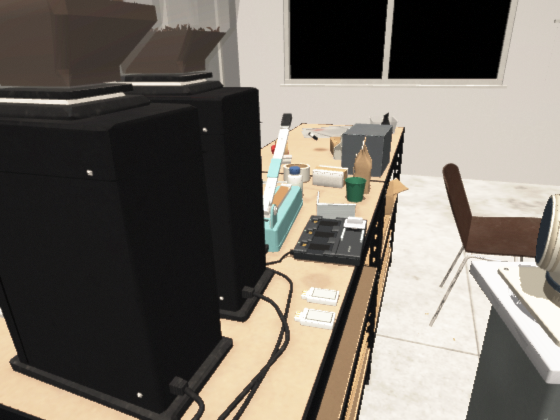

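View pics/a_wrist.png

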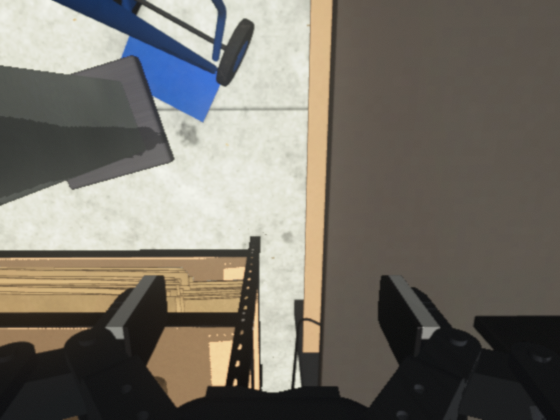

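Two labels show: in scene at about (185,207)/(195,214), and in side at (322,296)/(317,318). Now I'll locate everything roughly.

```bash
cat > h.py <<'E'
from bench import *
import numpy as np, cv2
from scipy.spatial.transform import Rotation as R
def cam(name,s=None):
    i=camera_info(name); f=210/np.tan(np.radians(i['vfov']/2))
    if 'origin' in i:
        o=np.array(i['origin']); M=R.from_quat(i['orientation']).as_matrix()
    else:
        s=s or state(); T=np.array(i['T_tool_cam']); Rt=R.from_quat(s['tool_rot']).as_matrix()
        o=np.array(s['ee_pos'])+Rt@T[:3,3]; M=Rt@T[:3,:3]
    return f,i['cx'],i['cy'],o,M
def p2w(name,uv,z,s=None):
    f,cx,cy,o,M=cam(name,s); d=M@np.array([(uv[0]-cx)/f,(uv[1]-cy)/f,1]); return o+d*(z-o[2])/d[2]
def w2p(name,p,s=None):
    f,cx,cy,o,M=cam(name,s); q=M.T@(np.array(p)-o); return np.array([cx+f*q[0]/q[2],cy+f*q[1]/q[2]])
E
python3 - <<'E'
from h import *
for c in ["scene","side"]:
    camera(c)
    for n,z in [("label_0",0),("dock",0),("pocket_0",.022),("cover_rib",.056),("button_top",.037),("tray_corner",.004),("impulse_sealer",0),("bag_grinder_a",0),("cup",0),("bottle",0)]:
        for d in landmark_of(c,n): print(c,n,round(d['conf'],2),np.round(d['uv'],1),np.round(p2w(c,d['uv'],z),3))
E
```

```text
scene label_0 0.72 [180.3 211.1] [0.466 0.053 0.   ]
scene label_0 0.55 [192.3 216.8] [ 0.464 -0.     0.   ]
scene label_0 0.54 [308.2 262.4] [ 0.481 -0.384  0.   ]
scene dock 0.63 [246.4 243.8] [ 0.453 -0.214  0.   ]
scene pocket_0 0.94 [241.1 227. ] [ 0.48  -0.174  0.022]
scene pocket_0 0.9 [255.  237.9] [ 0.462 -0.237  0.022]
scene pocket_0 0.86 [273.5 245.7] [ 0.463 -0.295  0.022]
scene cover_rib 0.79 [244.2 245.7] [ 0.386 -0.273  0.056]
scene tray_corner 0.71 [306.1 258. ] [ 0.488 -0.373  0.004]
scene cup 0.98 [334.2 317.6] [ 0.363 -0.527  0.   ]
scene bottle 0.72 [388.  272.2] [ 0.557 -0.55   0.   ]
side label_0 0.95 [315.8 321.8] [ 0.488  0.07  -0.   ]
side label_0 0.62 [322.  298.7] [0.476 0.002 0.   ]
side dock 0.74 [334.4 240.4] [ 0.441 -0.243  0.   ]
side pocket_0 0.72 [328.4 235.6] [ 0.457 -0.224  0.022]
side pocket_0 0.66 [330.7 220. ] [ 0.448 -0.317  0.022]
side cover_rib 0.5 [354.4 215.6] [ 0.394 -0.267  0.056]
side tray_corner 0.84 [319.2 219. ] [ 0.476 -0.364  0.004]
side impulse_sealer 0.52 [332.4 223.6] [ 0.442 -0.343  0.   ]
side cup 0.68 [328.7 224.1] [ 0.452 -0.339 -0.   ]
side cup 0.64 [352.9 201. ] [ 0.372 -0.512  0.   ]
side bottle 0.78 [296.3 195.4] [ 0.547 -0.559 -0.   ]
```

{"name": "carry_out", "arguments": {"plan": [[[0, 0, 0], [0, 0, -0.089], 1], [[0, 0, 0], [0, 0, -0.089], 1], [[0, 0, 0], [0, 0, -0.089], 1], [[-36, 20, 0], [0, 0, 0], 1], [[-36, 20, 0], [0, 0, 0], 1], [[-36, 20, 0], [0, 0, 0], 1], [[-36, 20, 0], [0, 0, 0], 1], [[-36, 20, 0], [0, 0, 0], 1], [[-36, 20, 0], [0, 0, 0], 1], [[-36, 20, 0], [0, 0, 0], 1], [[-36, 20, 0], [0, 0, 0], 1], [[-36, 20, 0], [0, 0, 0], 1]]}}

```text
t: 2.25
ee_pos: [0.3253, 0.2047, 0.405]
tool_rot: [0.707, 0.707, 0.0, 0.0]
wrist_force: [1.1, 1.2, 0.9]
finger_gap: 0.0858
```

{"name": "carry_out", "arguments": {"plan": [[[-36, 19, 0], [0, 0, 0], 1], [[-36, 19, 0], [0, 0, 0], 1], [[-36, 19, 0], [0, 0, 0], 1], [[-36, 19, 0], [0, 0, 0], 1], [[-36, 19, 0], [0, 0, 0], 1], [[0, 0, 0], [0, 0, 0], 1], [[0, 0, 0], [0, 0, 0], 1]]}}

```text
t: 2.83
ee_pos: [0.4209, 0.0246, 0.4044]
tool_rot: [0.709, 0.706, -0.0, -0.0]
wrist_force: [0.2, 0.6, 0.5]
finger_gap: 0.0855
```

```bash
cat >> h.py <<'E'
def look(tag,names):
    s=state(); im=camera("wrist"); cv2.imwrite(f"pics/{tag}.png",im)
    print(np.round(s['ee_pos'],4),np.round(s['tool_rot'],4),s['t'])
    for n,z in names:
        for d in landmark_of("wrist",n): print(n,round(d['conf'],2),np.round(d['uv'],1),np.round(p2w("wrist",d['uv'],z,s),4))
    return s,im
E
python3 - <<'E'
from h import *
look("w1",[("label_0",0),("pocket_0",.022)])
E
```

```text
[0.4209 0.0246 0.4044] [ 7.086e-01  7.056e-01 -2.000e-04 -3.000e-04] 2.8333
label_0 0.81 [311.8 230.5] [0.483  0.0662 0.    ]
label_0 0.78 [250.1 226.4] [ 0.478  -0.0013  0.    ]
pocket_0 0.87 [ 22.3 220.3] [ 0.4626 -0.2329  0.022 ]
pocket_0 0.86 [ 85.6 234.4] [ 0.4783 -0.1705  0.022 ]
```

View pics/w1.png

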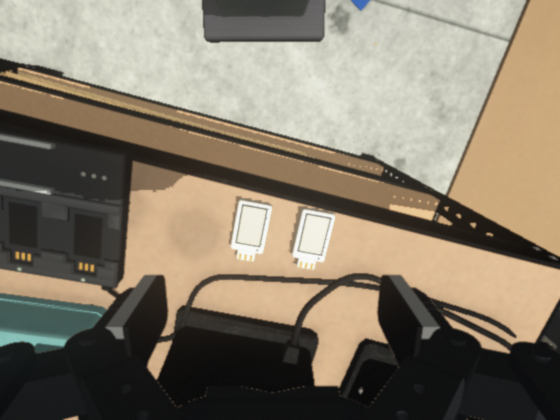

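The picture shows two labels, at (251,228) and (313,237), with their tongues down-image (+x). The dock is on the left, turned about 10°. Next I'll measure yaw from the masks.

```bash
cat >> h.py <<'E'
def label_fit(cam_name,reg,s,z=0.012):
    """ fit mask outline (at height z) with plate 56x36 + tongue 20x12 template -> x,y,yaw of plate centre"""
    from scipy.optimize import minimize
    ys,xs=np.nonzero(reg); 
    P=np.array([p2w(cam_name,(u,v),z,s)[:2] for u,v in zip(xs,ys)])
    c=P.mean(0); 
    best=None
    cnt=P
    def loss(q):
        x,y,a=q; d=P-[x,y]; ca,sa=np.cos(a),np.sin(a)
        lx=d[:,0]*ca+d[:,1]*sa; ly=-d[:,0]*sa+d[:,1]*ca
        o1=np.maximum(abs(lx)-.028,0)+np.maximum(abs(ly)-.018,0)
        o2=np.maximum(abs(lx-.034)-.006,0)+np.maximum(abs(ly)-.010,0)
        return np.mean(np.minimum(o1,o2))*1e3
    for a0 in (-.5,-.3,-.1,.1,.3,.5):
        r=minimize(loss,[c[0]-.004,c[1],a0],method='Nelder-Mead',options=dict(xatol=1e-5,fatol=1e-6))
        if best is None or r.fun<best.fun: best=r
    return best.x,best.fun,len(P)
def labels(cam_name="wrist",s=None,z=0.012):
    s=s or state()
    out=[]
    for d in masks_of(cam_name,"label_0"):
        reg=d['region']
        q,l,n=label_fit(cam_name,reg,s,z)
        r=cv2.minAreaRect(np.array([p2w(cam_name,(u,v),z,s)[:2]*1000 for v,u in zip(*np.nonzero(reg))],np.float32))
        print('label',round(d['conf'],2),d['extent'],'xy,yaw',np.round(q,4),'loss',round(l,3),n,'rect',np.round(r[0],1),np.round(r[1],1),round(r[2],1))
E
python3 - <<'E'
from h import *
s=state(); camera("wrist"); labels("wrist",s)
E
```

```text
Traceback (most recent call last):
  File "h.py", line 46, in labels
    r=cv2.minAreaRect(np.array([p2w(cam_name,(u,v),z,s)[:2]*1000 for v,u in zip(*np.nonzero(reg))],np.float32))
                                ~~~^^^^^^^^^^^^^^^^^^^^
  File "h.py", line 13, in p2w
    f,cx,cy,o,M=cam(name,s); d=M@np.array([(uv[0]-cx)/f,(uv[1]-cy)/f,1]); return o+d*(z-o[2])/d[2]
                ~~~^^^^^^^^
  File "h.py", line 5, in cam
    i=camera_info(name); f=210/np.tan(np.radians(i['vfov']/2))
ValueError: time passes only in moves, steps and waits
```

{"name": "carry_out", "arguments": {"plan": [[[-40, 0, 0], [0, 0, 0], 1], [[-40, 0, 0], [0, 0, 0], 1], [[-40, 0, 0], [0, 0, 0], 1], [[-40, 0, 0], [0, 0, 0], 1], [[-40, 0, 0], [0, 0, 0], 1], [[-40, 0, 0], [0, 0, 0], 1], [[0, 0, 0], [0, 0, 0], 1], [[0, 0, 0], [0, 0, 0], 1]]}}

```text
t: 3.75
ee_pos: [0.4202, -0.2142, 0.4044]
tool_rot: [0.708, 0.707, -0.0, -0.0]
wrist_force: [0.5, -0.2, -0.0]
finger_gap: 0.0856
```

```bash
python3 - <<'E'
from h import *
look("w2",[("pocket_0",.022),("cover_rib",.056),("button_top",.037),("tray_corner",.004),("dock",0),("cup",0),("bottle",0)])
E
```

```text
[ 0.4202 -0.2142  0.4044] [ 7.076e-01  7.066e-01 -0.000e+00 -3.000e-04] 3.75
pocket_0 0.97 [189.5 214.3] [ 0.4566 -0.2999  0.022 ]
pocket_0 0.6 [254.5 222.1] [ 0.4651 -0.2338  0.022 ]
pocket_0 0.57 [314.5 233.1] [ 0.4772 -0.172   0.022 ]
cover_rib 0.97 [223.4 157.8] [ 0.3941 -0.2584  0.056 ]
tray_corner 0.95 [126.5 230.6] [ 0.4807 -0.3739  0.004 ]
dock 0.89 [257.9 200.2] [ 0.4478 -0.231   0.    ]
cup 0.46 [526.5 231.3] [0.4837 0.0634 0.    ]
```

View pics/w2.png

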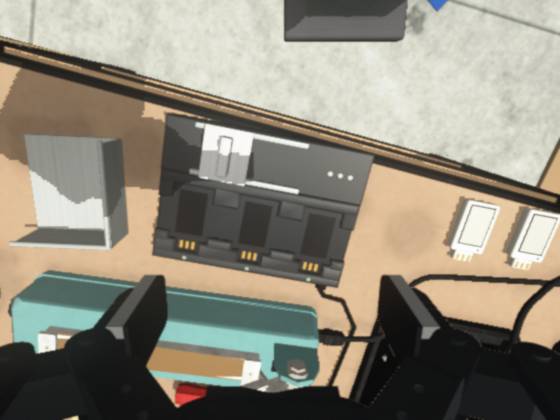

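```bash
cat > h.py <<'E'
from bench import *
import numpy as np, cv2
from scipy.spatial.transform import Rotation as R
from scipy.optimize import minimize
_ci={}
def cam(name,s=None):
    if name not in _ci: _ci[name]=camera_info(name)
    i=_ci[name]; f=210/np.tan(np.radians(i['vfov']/2))
    if 'origin' in i:
        o=np.array(i['origin']); M=R.from_quat(i['orientation']).as_matrix()
    else:
        s=s or state(); T=np.array(i['T_tool_cam']); Rt=R.from_quat(s['tool_rot']).as_matrix()
        o=np.array(s['ee_pos'])+Rt@T[:3,3]; M=Rt@T[:3,:3]
    return f,i['cx'],i['cy'],o,M
def p2w(name,uv,z,s=None):
    f,cx,cy,o,M=cam(name,s); uv=np.atleast_2d(np.asarray(uv,float))
    d=np.c_[(uv[:,0]-cx)/f,(uv[:,1]-cy)/f,np.ones(len(uv))]@M.T
    P=o+d*((z-o[2])/d[:,2])[:,None]; return P[0] if len(P)==1 else P
def w2p(name,p,s=None):
    f,cx,cy,o,M=cam(name,s); q=(np.atleast_2d(p)-o)@M; return np.c_[cx+f*q[:,0]/q[:,2],cy+f*q[:,1]/q[:,2]]
def look(tag,names=()):
    s=state(); im=camera("wrist"); cv2.imwrite(f"pics/{tag}.png",im)
    print(np.round(s['ee_pos'],4),np.round(s['tool_rot'],4),s['t'])
    for n,z in names:
        for d in landmark_of("wrist",n): print(n,round(d['conf'],2),np.round(d['uv'],1),np.round(p2w("wrist",d['uv'],z,s),4))
    return s,im
def label_fit(P):
    c=P.mean(0); best=None
    def loss(q):
        x,y,a=q; d=P-[x,y]; ca,sa=np.cos(a),np.sin(a)
        lx=d[:,0]*ca+d[:,1]*sa; ly=-d[:,0]*sa+d[:,1]*ca
        o1=np.maximum(abs(lx)-.028,0)+np.maximum(abs(ly)-.018,0)
        o2=np.maximum(abs(lx-.034)-.006,0)+np.maximum(abs(ly)-.010,0)
        return np.mean(np.minimum(o1,o2)**2)*1e6
    for a0 in (-.4,-.15,.1,.35):
        r=minimize(loss,[c[0]-.004,c[1],a0],method='Nelder-Mead',options=dict(xatol=1e-5,fatol=1e-7))
        if best is None or r.fun<best.fun: best=r
    return best.x,best.fun
def labels(cam_name="wrist",s=None,z=0.010,im=None):
    s=s or state()
    for d in masks_of(cam_name,"label_0"):
        ys,xs=np.nonzero(d['region']); P=p2w(cam_name,np.c_[xs,ys],z,s)[:,:2]
        q,l=label_fit(P); r=cv2.minAreaRect((P*1000).astype(np.float32))
        print('label',round(d['conf'],2),np.round(d['extent']),'xy,yaw',np.round(q,4),'loss',round(l,4),len(P),'rect',np.round(r[0],1),np.round(r[1],1),round(r[2],1))
E
python3 - <<'E'
from h import *
s=state(); camera("wrist"); labels("wrist",s)
E
```

```text
label 0.88 [445. 201.  54.  62.] xy,yaw [ 0.4743 -0.0026 -0.2056] loss 0.3283 2147 rect [479.8  -3.8] [42.7 68.6] 78.8
label 0.87 [505. 210.  54.  65.] xy,yaw [ 0.4846  0.0635 -0.1974] loss 0.5581 2172 rect [490.  62.] [43.8 68.5] 77.7
```

{"name": "carry_out", "arguments": {"plan": [[[-6, 10, 35], [0, 0, 0], 1], [[-6, 10, 35], [0, 0, 0], 1], [[-6, 0, 34], [0, 0, 0], 1], [[0, 0, 0], [0, 0, 0], 1], [[0, 0, 0], [0, 0, 0], 1]]}}

```text
t: 4.67
ee_pos: [0.4399, -0.2312, 0.3001]
tool_rot: [0.707, 0.707, -0.0, -0.002]
wrist_force: [-0.5, -0.1, 1.1]
finger_gap: 0.0853
```

```bash
python3 - <<'E'
from h import *
look("w3",[("pocket_0",.022),("cover_rib",.056),("tray_corner",.004),("dock",0)])
E
```

```text
[ 0.4399 -0.2312  0.3001] [ 7.071e-01  7.071e-01 -2.000e-04 -1.800e-03] 4.6667
pocket_0 0.94 [267.9 244.6] [ 0.4663 -0.2352  0.022 ]
pocket_0 0.9 [357.8 259.2] [ 0.478  -0.1683  0.022 ]
pocket_0 0.76 [178.  229.2] [ 0.4542 -0.3002  0.022 ]
pocket_0 0.72 [273.3 212.3] [ 0.4415 -0.2312  0.022 ]
cover_rib 0.61 [227.4 148.9] [ 0.3923 -0.2582  0.056 ]
tray_corner 0.59 [ 93.4 252.3] [ 0.48   -0.3737  0.004 ]
tray_corner 0.55 [223.  151.6] [ 0.4007 -0.2678  0.004 ]
dock 0.64 [274.6 215.1] [ 0.4505 -0.2301  0.    ]
```

View pics/w3.png

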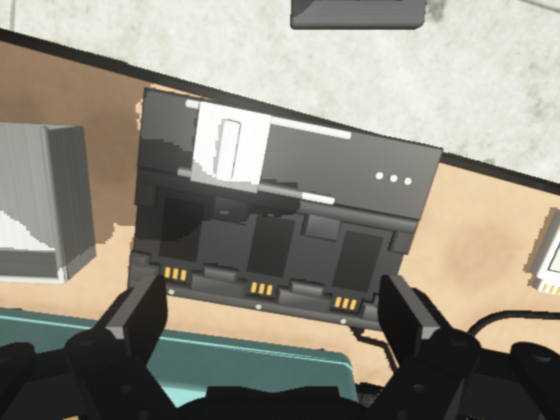

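```bash
python3 - <<'E'
from h import *
im=cv2.imread('pics/w3.png'); cv2.imwrite('pics/w3z.png',cv2.resize(im[75:335,110:460],None,fx=2.2,fy=2.2,interpolation=cv2.INTER_CUBIC))
s=state()
P=p2w("wrist",[(147,88),(442,149)],.028,s); d=P[1]-P[0]; print(P,np.linalg.norm(d),np.degrees(np.arctan2(-d[0],d[1])))
E
```

```text
[[ 0.35959783 -0.31323911  0.028     ]
 [ 0.39817183 -0.1200506   0.028     ]] 0.19700191196658068 -11.291765624569276
```

View pics/w3z.png

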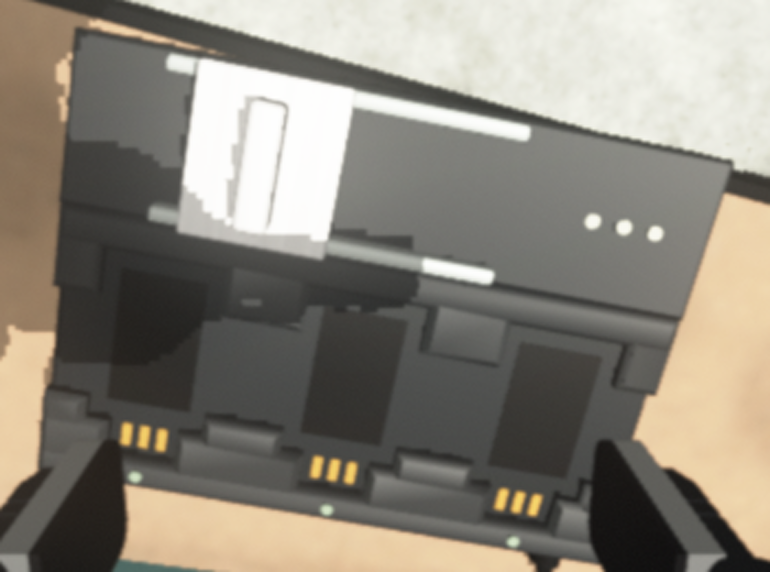

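```bash
python3 - <<'E'
from h import *
s=state()
def z2(p): return [(a/2.2+110,b/2.2+75) for a,b in p]
for n,p,z in [("front",[(78,30),(732,162)],.028),("railF",[(170,62),(528,132)],.036),("railB",[(150,212),(492,276)],.036),("gold",[(144,437),(519,502)],.024),("led",[(135,477),(513,541)],.028),("darkTop",[(165,272),(558,348)],.022),("darkBot",[(148,405),(530,472)],.022),("right edge",[(78,30),(40,465)],.028),("left edge",[(732,162),(660,393)],.028),("leftdarkside",[(126,270),(108,400)],.022),("rdarkside",[(520,343),(490,465)],.022)]:
    P=p2w("wrist",z2(p),z,s); d=P[1]-P[0]; print(n,P.round(4)[:,:2].tolist(),P.mean(0).round(4),round(np.linalg.norm(d),4),np.degrees(np.arctan2(-d[0],d[1])).round(2), np.degrees(np.arctan2(d[1],d[0])).round(2))
E
```

```text
front [[0.36, -0.3143], [0.3979, -0.1196]] [ 0.379  -0.2169  0.028 ] 0.1983 -11.03 78.97
railF [[0.3688, -0.2864], [0.3883, -0.1837]] [ 0.3785 -0.235   0.036 ] 0.1045 -10.74 79.26
railB [[0.4118, -0.2954], [0.4316, -0.192]] [ 0.4217 -0.2437  0.036 ] 0.1053 -10.84 79.16
gold [[0.4924, -0.3066], [0.5176, -0.1762]] [ 0.505  -0.2414  0.024 ] 0.1328 -10.92 79.08
led [[0.5056, -0.3097], [0.5308, -0.1783]] [ 0.5182 -0.244   0.028 ] 0.1338 -10.85 79.15
darkTop [[0.4342, -0.2957], [0.4604, -0.1663]] [ 0.4473 -0.231   0.022 ] 0.1321 -11.43 78.57
darkBot [[0.4813, -0.3049], [0.5068, -0.1726]] [ 0.4941 -0.2388  0.022 ] 0.1347 -10.92 79.08
right edge [[0.36, -0.3143], [0.501, -0.3419]] [ 0.4305 -0.3281  0.028 ] 0.1437 -101.09 -11.09
left edge [[0.3979, -0.1196], [0.474, -0.1329]] [ 0.436  -0.1262  0.028 ] 0.0773 -99.89 -9.89
leftdarkside [[0.4336, -0.3083], [0.4795, -0.3184]] [ 0.4565 -0.3134  0.022 ] 0.047 -102.39 -12.39
rdarkside [[0.4586, -0.1791], [0.5041, -0.1868]] [ 0.4814 -0.1829  0.022 ] 0.0461 -99.67 -9.67
```

{"name": "carry_out", "arguments": {"plan": [[[38, 4, 2], [0, 0, 0], 1], [[38, 4, 2], [0, 0, 0], 1], [[38, 4, 4], [0, 0, 0], 1], [[38, 4, 4], [0, 0, 0], 1], [[38, 4, 4], [0, 0, 0], 1], [[38, 4, 4], [0, 0, 0], 1], [[0, 0, 20], [0, 0, 0.1], 0.3], [[0, 0, 20], [0, 0, 0.1], 0.3], [[0, 0, 0], [0, 0, 0], 0.3], [[0, 0, 0], [0, 0, 0], 0.3]]}}

```text
t: 5.75
ee_pos: [0.4641, -0.0032, 0.2413]
tool_rot: [0.773, 0.634, -0.0, -0.0]
wrist_force: [0.2, -0.4, 0.2]
finger_gap: 0.0555
```

```bash
python3 - <<'E'
from h import *
s,im=look("w4",[("label_0",0)]); labels("wrist",s); print(s['finger_gap'])
E
```

```text
[ 0.4641 -0.0032  0.2413] [ 7.730e-01  6.344e-01 -1.000e-04 -1.000e-04] 5.75
label_0 0.66 [281.2 243.6] [ 0.4764 -0.0012  0.    ]
label_0 0.58 [391.  234.7] [0.4839 0.0667 0.    ]
label 0.86 [250. 198.  65. 106.] xy,yaw [ 4.739e-01  2.000e-04 -1.939e-01] loss 0.0035 5854 rect [479.2  -0.6] [35.8 68.2] 78.9
label 0.78 [360. 194.  72. 109.] xy,yaw [ 0.484   0.0658 -0.1918] loss 0.0084 5803 rect [489.2  64.8] [37.9 67.1] 78.9
0.05551488635188964
```

View pics/w4.png

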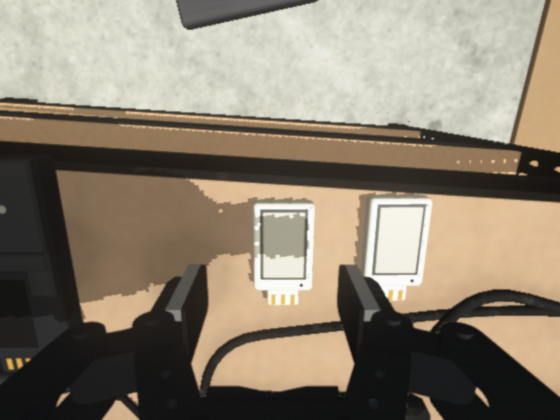

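{"name": "carry_out", "arguments": {"plan": [[[5.5, 14, 10], [0, 0, 0], 0.15], [[0, 0, 14], [0, 0, 0], 0.15], [[0, 0, 14], [0, 0, 0], 0.15], [[0, 0, 14], [0, 0, 0], 0.15], [[0, 0, 10], [0, 0, 0], 0.15], [[0, 0, 4], [0, 0, 0], 0.15], [[0, 0, 0], [0, 0, 0], 0.15], [[0, 0, 0], [0, 0, 0], 0.15]], "newtons": 40}}

```text
t: 6.57
ee_pos: [0.4793, -0.0012, 0.1755]
tool_rot: [0.774, 0.633, 0.0, 0.0]
wrist_force: [-0.0, 0.5, -0.1]
finger_gap: 0.0489
```

```bash
python3 - <<'E'
from h import *
s,im=look("w5"); print(s['finger_gap'],s['wrist_force'])
E
```

```text
[ 0.4793 -0.0012  0.1755] [7.741e-01 6.331e-01 3.000e-04 4.000e-04] 6.5667
0.04887990384227471 [-0.03239675  0.45948274 -0.08865066]
```

View pics/w5.png

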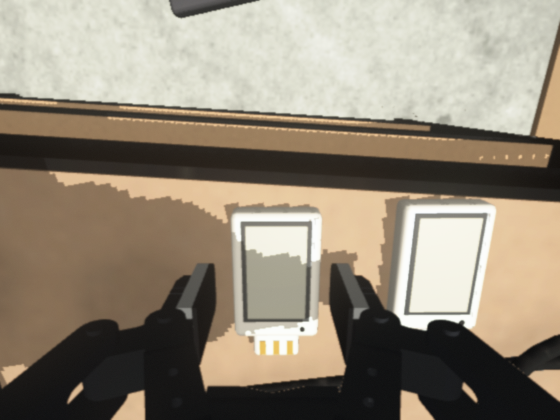

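Label A lies between the fingers: plate columns 232–320, fingertips at columns 213 and 332. Closing now.

{"name": "carry_out", "arguments": {"plan": [[[0, 0, 0], [0, 0, 0], -0.3], [[0, 0, 0], [0, 0, 0], -0.3], [[0, 0, 0], [0, 0, 0], -0.3], [[0, 0, 0], [0, 0, 0], -0.3], [[0, 0, 0], [0, 0, 0], -0.3], [[0, 0, -15], [0, 0, 0], -0.3], [[0, 0, -20], [0, 0, 0], -0.3], [[0, 0, -20], [0, 0, 0], -0.3], [[0, 0, 0], [0, 0, 0], -0.3]], "newtons": 50}}

```text
t: 7.37
ee_pos: [0.4799, -0.0009, 0.2333]
tool_rot: [0.774, 0.633, 0.002, 0.002]
wrist_force: [-0.2, -1.0, 0.3]
finger_gap: 0.0345
```

```bash
python3 - <<'E'
from h import *
s,im=look("w6"); print(s['finger_gap'],s['wrist_force'])
E
```

```text
[ 0.4799 -0.0009  0.2333] [0.774  0.6332 0.0018 0.0021] 7.3667
0.03448077176943522 [-0.16032108 -0.96324068  0.32610347]
```

View pics/w6.png

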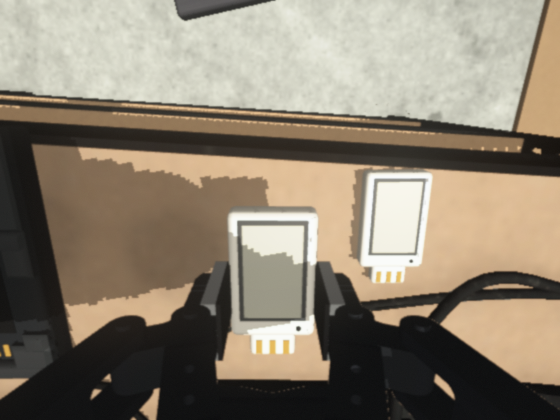

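```bash
python3 - <<'E'
from h import *
s=state(); z=s['ee_pos'][2]-.1635
im=cv2.imread('pics/w6.png'); cv2.imwrite('pics/w6z.png',cv2.resize(im[190:370,190:360],None,fx=3.3,fy=3.3,interpolation=cv2.INTER_CUBIC))
Rt=R.from_quat(s['tool_rot']).as_matrix()
def tool(P): return (P-s['ee_pos'])@Rt
for n,p in [("corners",[(230,208),(317,208),(314,333),(231,332)]),("tong",[(252,353),(294,354)])]:
    print(n,tool(p2w("wrist",p,z,s)).round(4).tolist())
for d in landmark_of("wrist","label_0"): print(d['conf'],d['uv'],tool(p2w("wrist",[d['uv'],d['uv']],s['ee_pos'][2]-.1755,s)).round(4)[0])
for d in masks_of("wrist","label_0"):
    ys,xs=np.nonzero(d['region']); P=tool(p2w("wrist",np.c_[xs,ys],z,s))[:,[1,0]]; print(d['extent'],d['conf'],label_fit(P*[1,-1]),' (x=tool y, y=-tool x)')
E
```

```text
corners [[-0.0172, -0.0344, 0.1634], [0.016, -0.0344, 0.1634], [0.0167, 0.0213, 0.1636], [-0.0187, 0.0208, 0.1636]]
tong [[-0.0099, 0.0315, 0.1636], [0.0084, 0.032, 0.1636]]
0.86 [272.2, 265.8] [-0.0011 -0.0045  0.1755]
0.68 [390.6, 214.0] [ 0.0483 -0.0282  0.1754]
[355.7, 167.2, 76.6, 122.0] 0.82 (array([-0.03117919, -0.04509892, -0.37274339]), np.float64(0.0))  (x=tool y, y=-tool x)
[225.7, 207.2, 93.8, 146.3] 0.77 (array([-0.00682391,  0.00097843, -0.00970644]), np.float64(0.000809081607893758))  (x=tool y, y=-tool x)
```

View pics/w6z.png

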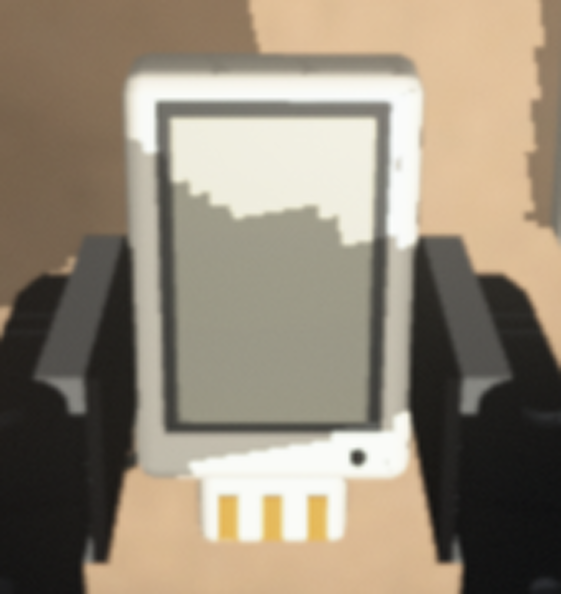

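{"name": "carry_out", "arguments": {"plan": [[[-10, 2, -15], [0, 0, 0], -0.3], [[-32, 5, -15], [0, 0, 0], -0.3], [[-32, 5, 0], [0, 0, 0], -0.3], [[-32, 5, 0], [0, 0, 0], -0.3], [[-32, 5, 0], [0, 0, 0], -0.3], [[-32, 5, 0], [0, 0, 0], -0.3], [[-32, 5, 0], [0, 0, 0], -0.3], [[-30, 6, 0], [0, 0, -0.008], -0.3], [[0, 0, 0], [0, 0, 0], -0.3], [[0, 0, 0], [0, 0, 0], -0.3], [[0, 0, 0], [0, 0, 0], -0.3]]}}

```text
t: 8.43
ee_pos: [0.4698, -0.2355, 0.2586]
tool_rot: [0.772, 0.636, -0.0, -0.001]
wrist_force: [-0.2, 0.2, -0.6]
finger_gap: 0.0342
```

```bash
python3 - <<'E'
from h import *
s,im=look("w7"); print(s['finger_gap'])
Rt=R.from_quat(s['tool_rot']).as_matrix()
tool=lambda P: (P-s['ee_pos'])@Rt
for n,z in [("pocket_0",.022),("cover_rib",.056),("dock",0)]:
  for d in landmark_of("wrist",n):
    P=p2w("wrist",d['uv'],z,s); print(n,d['conf'],np.round(d['uv'],1),P.round(4),tool(P).round(4))
cv2.imwrite('pics/w7z.png',cv2.resize(im[100:400,60:500],None,fx=1.8,fy=1.8,interpolation=cv2.INTER_CUBIC))
E
```

```text
[ 0.4698 -0.2355  0.2586] [ 7.718e-01  6.359e-01 -2.000e-04 -1.100e-03] 8.4333
0.034220975291707034
pocket_0 0.7 [384.4 222.8] [ 0.4786 -0.1696  0.022 ] [ 0.0661 -0.0035  0.2367]
pocket_0 0.58 [164.8 225. ] [ 0.4547 -0.2993  0.022 ] [-0.0657 -0.0021  0.2366]
cover_rib 0.76 [193.3 108.6] [ 0.3935 -0.2582  0.056 ] [-0.0372 -0.0701  0.2027]
dock 0.97 [277.2 185.8] [ 0.4489 -0.2291  0.    ] [ 0.002  -0.0211  0.2587]
```

View pics/w7z.png

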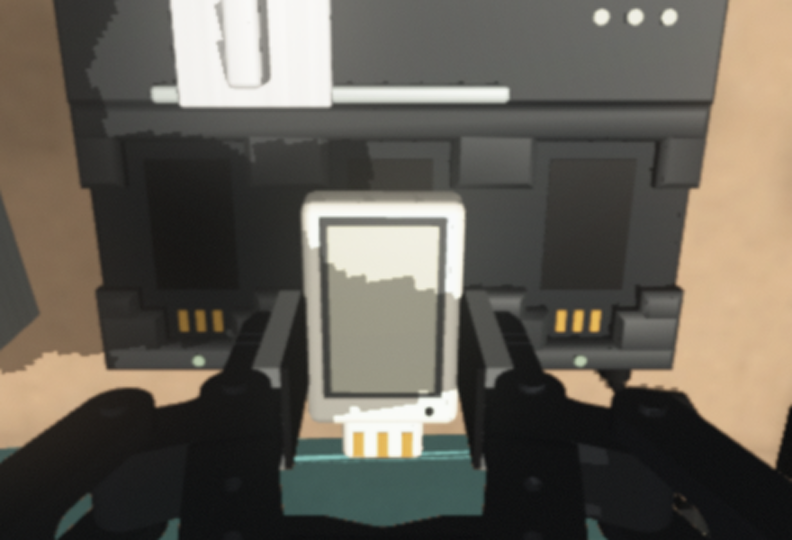

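```bash
python3 - <<'E'
from h import *
s=state()
Rt=R.from_quat(s['tool_rot']).as_matrix()
im=cv2.imread('pics/w7.png')
cv2.imwrite('pics/w7a.png',cv2.resize(im[160:310,330:480],None,fx=4,fy=4,interpolation=cv2.INTER_CUBIC))
for z in (.022,.028):
  for v in range(170,310,10):
    print(z,v,((p2w("wrist",(380,v),z,s)-s['ee_pos'])@Rt).round(4)[1],end='; ')
  print()
E
```

```text
0.022 170 -0.0353; 0.022 180 -0.0294; 0.022 190 -0.0235; 0.022 200 -0.0174; 0.022 210 -0.0112; 0.022 220 -0.0049; 0.022 230 0.0014; 0.022 240 0.0079; 0.022 250 0.0146; 0.022 260 0.0213; 0.022 270 0.0281; 0.022 280 0.0351; 0.022 290 0.0422; 0.022 300 0.0494; 
0.028 170 -0.0364; 0.028 180 -0.0307; 0.028 190 -0.0249; 0.028 200 -0.019; 0.028 210 -0.013; 0.028 220 -0.0069; 0.028 230 -0.0007; 0.028 240 0.0056; 0.028 250 0.012; 0.028 260 0.0185; 0.028 270 0.0252; 0.028 280 0.0319; 0.028 290 0.0388; 0.028 300 0.0458;
```

View pics/w7a.png

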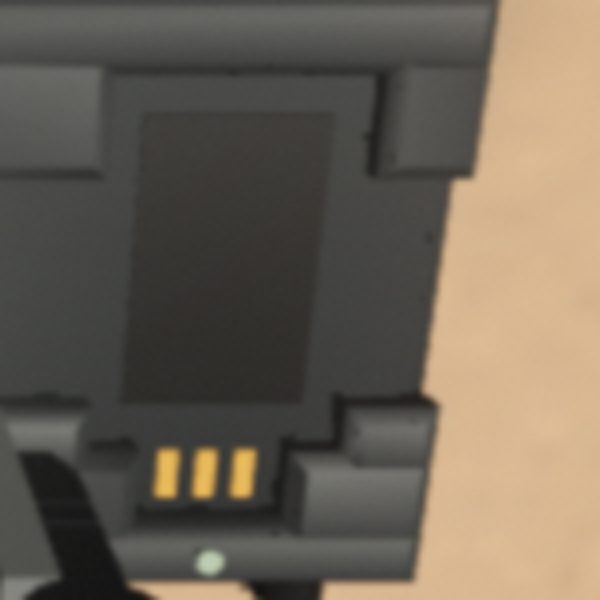

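{"name": "carry_out", "arguments": {"plan": [[[-32, 4, 0], [0, 0, 0], -0.3], [[-31.6, 0, 0], [0, 0, 0], -0.3], [[0, 0, 15], [0, 0, 0], -0.3], [[0, 0, 20], [0, 0, 0], -0.3], [[0, 0, 16], [0, 0, 0], -0.3], [[0, 0, 0], [0, 0, 0], -0.3], [[0, 0, 0], [0, 0, 0], -0.3], [[0, 0, 0], [0, 0, 0], -0.3]]}}

```text
t: 9.3
ee_pos: [0.4624, -0.2986, 0.2096]
tool_rot: [0.771, 0.636, 0.0, 0.0]
wrist_force: [-0.2, 0.4, -0.0]
finger_gap: 0.0341
```

```bash
python3 - <<'E'
from h import *
s,im=look("w8"); print(s['finger_gap'],s['wrist_force'])
cv2.imwrite('pics/w8z.png',cv2.resize(im[140:400,140:400],None,fx=2.3,fy=2.3,interpolation=cv2.INTER_CUBIC))
E
```

```text
[ 0.4624 -0.2986  0.2096] [7.713e-01 6.365e-01 1.000e-04 4.000e-04] 9.3
0.03414501971434286 [-0.16927374  0.37081777 -0.03479167]
```

View pics/w8z.png

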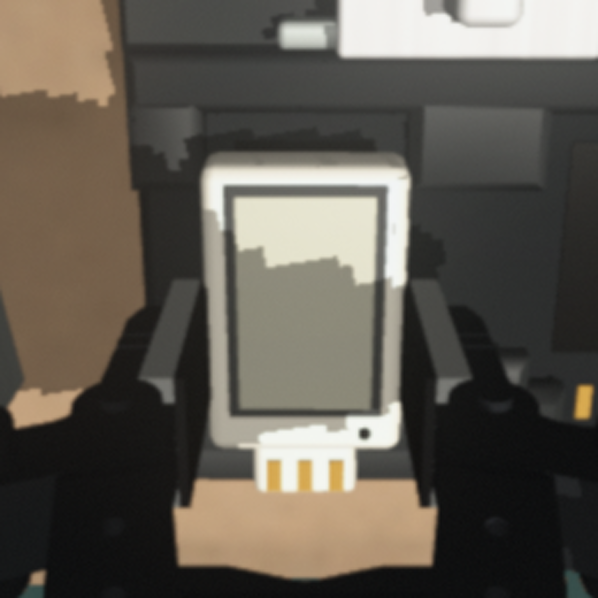

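{"name": "carry_out", "arguments": {"plan": [[[0, 0, 3], [0, 0, 0], -0.3], [[0, 0, 3], [0, 0, 0], -0.3], [[0, 0, 2], [0, 0, 0], -0.3], [[0, 0, 2], [0, 0, 0], -0.3], [[0, 0, 0], [0, 0, 0], -0.3], [[0, 0, 0], [0, 0, 0], -0.3]]}}

```text
t: 9.85
ee_pos: [0.4617, -0.2989, 0.1999]
tool_rot: [0.772, 0.636, -0.0, 0.001]
wrist_force: [-5.8, 1.8, 13.6]
finger_gap: 0.0346
```

{"name": "carry_out", "arguments": {"plan": [[[0, 0, 1.5], [0, 0, 0], -0.3], [[0, 0, 0], [0, 0, 0], -0.3], [[0, 0, 0], [0, 0, 0], -0.3]]}}

```text
t: 10.1
ee_pos: [0.4616, -0.2988, 0.1996]
tool_rot: [0.772, 0.636, -0.0, 0.001]
wrist_force: [-8.7, 4.7, 25.2]
finger_gap: 0.0345
```

```bash
python3 - <<'E'
from h import *
s,im=look("w9"); print(s['finger_gap'],s['wrist_force'])
cv2.imwrite('pics/w9z.png',cv2.resize(im[140:400,140:400],None,fx=2.3,fy=2.3,interpolation=cv2.INTER_CUBIC))
E
```

```text
[ 0.4616 -0.2988  0.1996] [ 7.716e-01  6.361e-01 -1.000e-04  1.100e-03] 10.1
0.034485924573180046 [-8.67228526  4.72957358 25.21931488]
```

View pics/w9z.png

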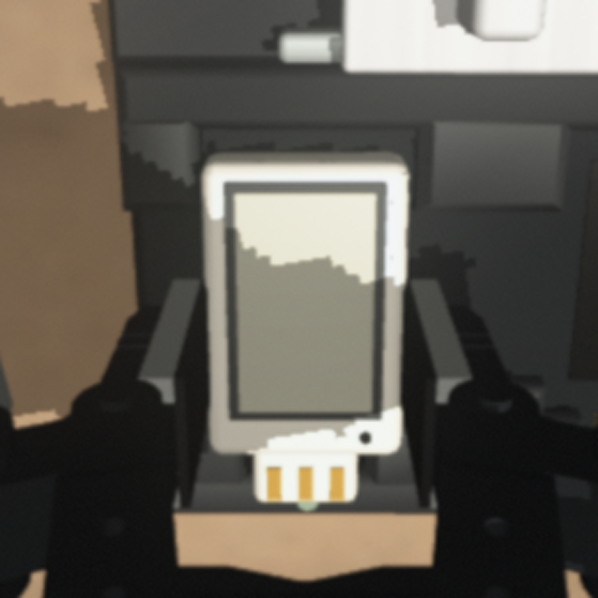

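{"name": "carry_out", "arguments": {"plan": [[[0, 0, -2.5], [0, 0, 0], -0.3], [[0.5, -2, 0], [0, 0, 0], -0.3], [[0, 0, 0], [0, 0, 0], -0.3], [[0, 0, 0], [0, 0, 0], -0.3], [[0, 0, 1.5], [0, 0, 0], -0.3], [[0, 0, 1], [0, 0, 0], -0.3], [[0, 0, 0], [0, 0, 0], -0.3]]}}

```text
t: 10.73
ee_pos: [0.4602, -0.2981, 0.1976]
tool_rot: [0.772, 0.636, 0.0, 0.0]
wrist_force: [-0.4, 1.7, 10.0]
finger_gap: 0.0344
```

{"name": "carry_out", "arguments": {"plan": [[[0, 0, 1], [0, 0, 0], -0.3], [[0, 0, 0], [0, 0, 0], -0.3], [[0, 0, 0], [0, 0, 0], -0.3]]}}

```text
t: 10.98
ee_pos: [0.4602, -0.298, 0.1974]
tool_rot: [0.772, 0.636, 0.0, 0.001]
wrist_force: [-3.7, 4.3, 18.7]
finger_gap: 0.0345
```

{"name": "carry_out", "arguments": {"plan": [[[0, 0, -1], [0, 0, 0], -0.3], [[0, 0, 0], [0, 0, 0], 0.12], [[0, 0, 0], [0, 0, 0], 0.12], [[0, 0, 0], [0, 0, 0], 0.12], [[0, 0, 0], [0, 0, 0], 0.12], [[0, 0, -10], [0, 0, 0], 0.12], [[0, 0, -30], [0, 0, 0], 0.12], [[0, 0, -30], [0, 0, 0], 0.12], [[0, 0, 0], [0, 0, 0], 0.12], [[0, 0, 0], [0, 0, 0], 0.12]]}}

```text
t: 11.82
ee_pos: [0.4604, -0.2983, 0.2693]
tool_rot: [0.772, 0.636, 0.0, 0.002]
wrist_force: [-0.0, -0.9, -0.6]
finger_gap: 0.0478
```

```bash
python3 - <<'E'
from h import *
s,im=look("w10",[("label_0",.022),("pocket_0",.022)]); print(s['finger_gap'],s['wrist_force'])
labels("wrist",s,.032)
cv2.imwrite('pics/w10z.png',cv2.resize(im[120:380,130:470],None,fx=2.2,fy=2.2,interpolation=cv2.INTER_CUBIC))
E
```

```text
[ 0.4604 -0.2983  0.2693] [7.715e-01 6.362e-01 3.000e-04 1.900e-03] 11.8167
label_0 0.63 [271.9 214.1] [ 0.4554 -0.2993  0.022 ]
pocket_0 0.69 [376.6 210.1] [ 0.4652 -0.2346  0.022 ]
pocket_0 0.6 [480.1 211.6] [ 0.4785 -0.1714  0.022 ]
0.04780716123522965 [-0.02262875 -0.92494149 -0.61204084]
label 0.7 [242. 169.  65. 109.] xy,yaw [ 0.4551 -0.298  -0.186 ] loss 0.0052 6007 rect [ 460.5 -299. ] [37.1 68.5] 79.6
```

View pics/w10z.png

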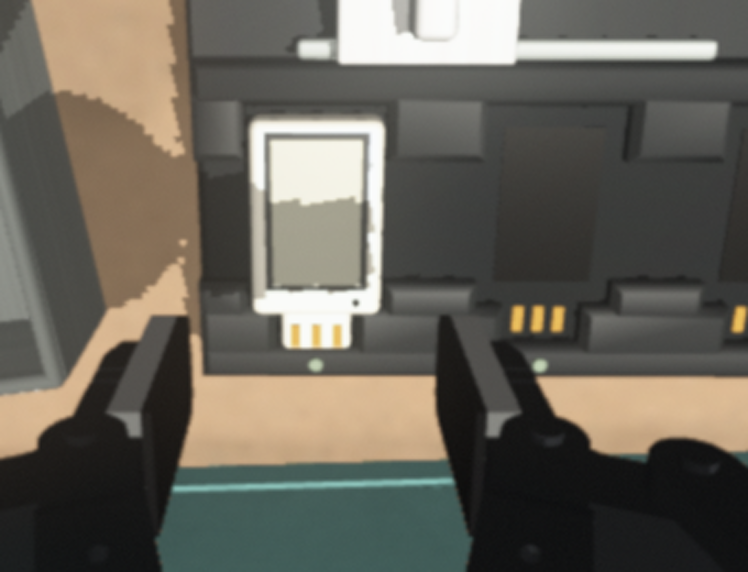

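{"name": "carry_out", "arguments": {"plan": [[[39.7, -6, 0], [0, 0, 0], 0.15], [[39.7, -6, 0], [0, 0, 0], 0.15], [[39.7, -6, 0], [0, 0, 0], 0.15], [[39.7, -6, 0], [0, 0, 0], 0.15], [[39.7, -6, 0], [0, 0, 0], 0.15], [[39.7, -6, 0], [0, 0, 0], 0.15], [[39.7, -6, 0], [0, 0, 0], 0.15], [[39.7, -6, 10], [0, 0, 0], 0.15], [[39.7, -6, 10], [0, 0, 0], 0.15], [[0, 0, 8], [0, 0, 0], 0.15], [[0, 0, 0], [0, 0, 0], 0.15], [[0, 0, 0], [0, 0, 0], 0.15]]}}

```text
t: 13.02
ee_pos: [0.4749, 0.0631, 0.2384]
tool_rot: [0.771, 0.637, -0.001, -0.001]
wrist_force: [0.1, 0.1, 0.4]
finger_gap: 0.0489
```

```bash
python3 - <<'E'
from h import *
s,im=look("w11",[("label_0",0)]); labels("wrist",s); print(s['finger_gap'])
E
```

```text
[0.4749 0.0631 0.2384] [ 7.712e-01  6.366e-01 -9.000e-04 -6.000e-04] 13.0167
label_0 0.76 [279.6 243.9] [0.4857 0.0643 0.    ]
label 0.63 [253. 197.  64. 112.] xy,yaw [ 0.4839  0.0672 -0.1897] loss 0.008 6041 rect [489.1  66.2] [35.8 68.9] 78.2
0.048915056940275134
```

View pics/w11.png

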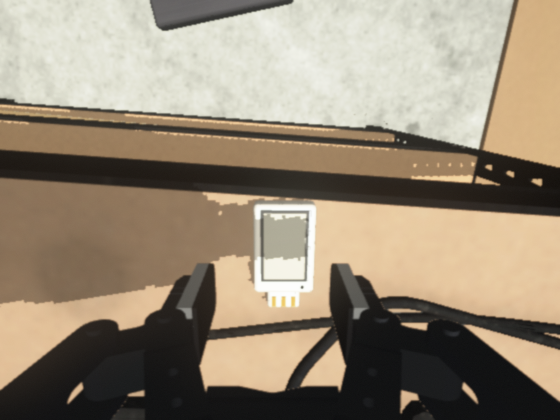

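{"name": "carry_out", "arguments": {"plan": [[[5, 13, 9], [0, 0, 0], 0.15], [[0, 0, 14], [0, 0, 0], 0.15], [[0, 0, 14], [0, 0, 0], 0.15], [[0, 0, 14], [0, 0, 0], 0.15], [[0, 0, 10], [0, 0, 0], 0.15], [[0, 0, 2], [0, 0, 0], 0.15], [[0, 0, 0], [0, 0, 0], 0.15], [[0, 0, 0], [0, 0, 0], 0.15]]}}

```text
t: 13.83
ee_pos: [0.4892, 0.0647, 0.1768]
tool_rot: [0.772, 0.636, 0.0, 0.0]
wrist_force: [0.6, -0.1, -0.2]
finger_gap: 0.049
```

{"name": "carry_out", "arguments": {"plan": [[[0, 0, 0], [0, 0, 0], -0.3], [[0, 0, 0], [0, 0, 0], -0.3], [[0, 0, 0], [0, 0, 0], -0.3], [[0, 0, 0], [0, 0, 0], -0.3], [[0, 0, 0], [0, 0, 0], -0.3], [[0, 0, -15], [0, 0, 0], -0.3], [[0, 0, -20], [0, 0, 0], -0.3], [[0, 0, -20], [0, 0, 0], -0.3], [[0, 0, -10], [0, 0, 0], -0.3], [[0, 0, 0], [0, 0, 0], -0.3], [[0, 0, 0], [0, 0, 0], -0.3]]}}

```text
t: 14.75
ee_pos: [0.4889, 0.0654, 0.2418]
tool_rot: [0.772, 0.636, 0.001, 0.001]
wrist_force: [-0.8, -0.0, -0.3]
finger_gap: 0.0344
```

```bash
python3 - <<'E'
from h import *
s,im=look("w12"); print(s['finger_gap'],s['wrist_force'])
cv2.imwrite('pics/w12z.png',cv2.resize(im[190:370,190:360],None,fx=3.3,fy=3.3,interpolation=cv2.INTER_CUBIC))
E
```

```text
[0.4889 0.0654 0.2418] [7.715e-01 6.362e-01 7.000e-04 6.000e-04] 14.75
0.034442239663589024 [-0.83472639 -0.02880143 -0.25003505]
```

View pics/w12z.png

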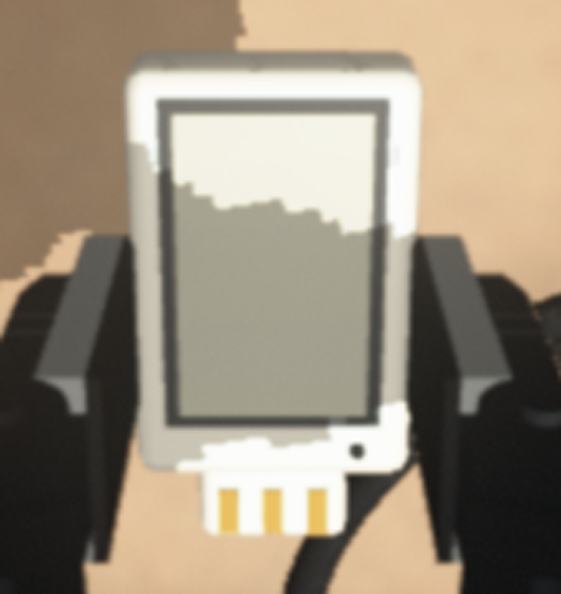

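{"name": "carry_out", "arguments": {"plan": [[[-38.4, 7, 0], [0, 0, 0], -0.3], [[-38.4, 7, 0], [0, 0, 0], -0.3], [[-38.4, 7, 0], [0, 0, 0], -0.3], [[-38.4, 7, 0], [0, 0, 0], -0.3], [[-38.4, 7, 0], [0, 0, 0], -0.3], [[-38.3, 6.8, 0], [0, 0, 0], -0.3], [[0, 0, 15], [0, 0, 0], -0.3], [[0, 0, 10], [0, 0, 0], -0.3], [[0, 0, 5], [0, 0, 0], -0.3], [[0, 0, 0], [0, 0, 0], -0.3], [[0, 0, 0], [0, 0, 0], -0.3]]}}

```text
t: 15.72
ee_pos: [0.4859, -0.1674, 0.2107]
tool_rot: [0.771, 0.637, -0.0, -0.001]
wrist_force: [0.3, 0.7, -0.9]
finger_gap: 0.0345
```

```bash
python3 - <<'E'
from h import *
s,im=look("w13"); print(s['finger_gap'],s['wrist_force'])
cv2.imwrite('pics/w13z.png',cv2.resize(im[140:400,140:400],None,fx=2.3,fy=2.3,interpolation=cv2.INTER_CUBIC))
E
```

```text
[ 0.4859 -0.1674  0.2107] [ 7.710e-01  6.368e-01 -3.000e-04 -8.000e-04] 15.7167
0.034509851550830965 [ 0.25721204  0.67082721 -0.88608268]
```

View pics/w13z.png

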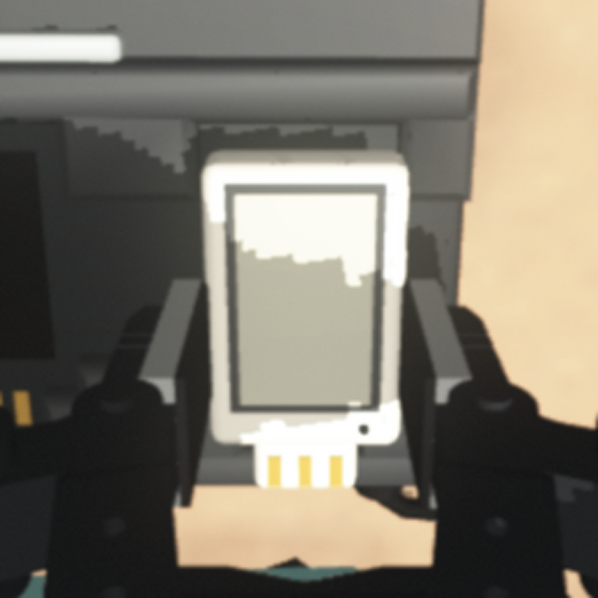

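{"name": "carry_out", "arguments": {"plan": [[[-1.2, 0, 4], [0, 0, 0], -0.3], [[0, 0, 3], [0, 0, 0], -0.3], [[0, 0, 2], [0, 0, 0], -0.3], [[0, 0, 2], [0, 0, 0], -0.3], [[0, 0, 0], [0, 0, 0], -0.3], [[0, 0, 0], [0, 0, 0], -0.3]]}}

```text
t: 16.27
ee_pos: [0.4858, -0.1698, 0.2001]
tool_rot: [0.772, 0.636, -0.0, -0.0]
wrist_force: [-0.6, 0.2, -0.2]
finger_gap: 0.0346
```

{"name": "carry_out", "arguments": {"plan": [[[0, 0, 1], [0, 0, 0], -0.3], [[0, 0, 1], [0, 0, 0], -0.3], [[0, 0, 0], [0, 0, 0], -0.3], [[0, 0, 0], [0, 0, 0], -0.3]]}}

```text
t: 16.6
ee_pos: [0.4857, -0.1698, 0.1993]
tool_rot: [0.772, 0.636, 0.0, 0.001]
wrist_force: [-3.9, 1.5, 12.8]
finger_gap: 0.034
```

{"name": "carry_out", "arguments": {"plan": [[[0, 0, -2.5], [0, 0, 0], -0.3], [[0, -1.3, 0], [0, 0, 0], -0.3], [[0, 0, 0], [0, 0, 0], -0.3], [[0, 0, 0], [0, 0, 0], -0.3], [[0, 0, 1.5], [0, 0, 0], -0.3], [[0, 0, 1], [0, 0, 0], -0.3], [[0, 0, 0.5], [0, 0, 0], -0.3], [[0, 0, 0], [0, 0, 0], -0.3]]}}

```text
t: 17.27
ee_pos: [0.4844, -0.1695, 0.1992]
tool_rot: [0.772, 0.636, 0.0, 0.001]
wrist_force: [-7.8, 3.6, 23.3]
finger_gap: 0.0346
```

```bash
python3 - <<'E'
from h import *
s,im=look("w14"); print(s['finger_gap'],s['wrist_force'])
cv2.imwrite('pics/w14z.png',cv2.resize(im[140:400,140:400],None,fx=2.3,fy=2.3,interpolation=cv2.INTER_CUBIC))
E
```

```text
[ 0.4844 -0.1695  0.1992] [7.716e-01 6.362e-01 2.000e-04 7.000e-04] 17.2667
0.03456985486784117 [-7.7859735   3.6332863  23.27170609]
```

View pics/w14z.png

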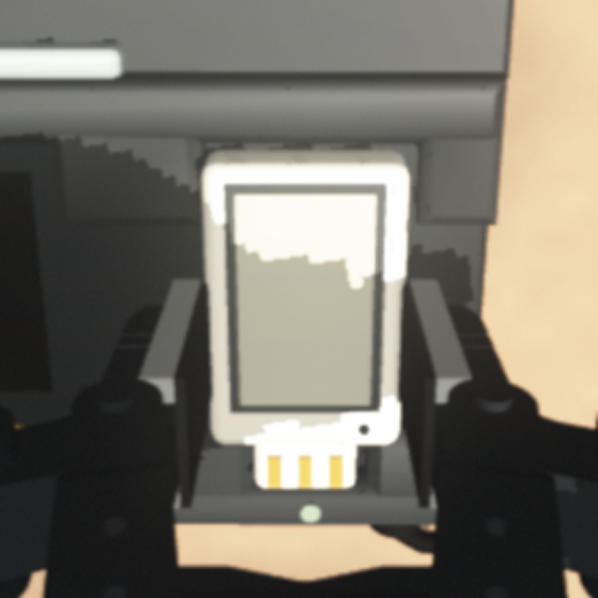

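{"name": "carry_out", "arguments": {"plan": [[[0, 0, -2], [0, 0, 0], -0.3], [[0, 0, 0], [0, 0, 0], 0.12], [[0, 0, 0], [0, 0, 0], 0.12], [[0, 0, 0], [0, 0, 0], 0.12], [[0, 0, 0], [0, 0, 0], 0.12], [[0, 0, -10], [0, 0, 0], 0.12], [[0, 0, -30], [0, 0, 0], 0.12], [[-10, 0, -35], [0, 0, 0], 0.12], [[-30, 0, -20], [0, 0, 0], 0.12], [[-30, 0, 0], [0, 0, 0], 0.12], [[0, 0, 0], [0, 0, 0], 0.12], [[0, 0, 0], [0, 0, 0], 0.12]]}}

```text
t: 18.32
ee_pos: [0.4709, -0.2395, 0.2946]
tool_rot: [0.772, 0.635, 0.0, 0.0]
wrist_force: [0.1, -0.0, -0.5]
finger_gap: 0.048
```

```bash
python3 - <<'E'
from h import *
s,im=look("w15",[("label_0",.022),("pocket_0",.022)]); print(s['finger_gap'],s['wrist_force'])
labels("wrist",s,.032)
cv2.imwrite('pics/w15z.png',cv2.resize(im[100:330,110:430],None,fx=2.4,fy=2.4,interpolation=cv2.INTER_CUBIC))
E
```

```text
[ 0.4709 -0.2395  0.2946] [7.723e-01 6.352e-01 0.000e+00 1.000e-04] 18.3167
label_0 0.81 [184.1 208.7] [ 0.4572 -0.3006  0.022 ]
label_0 0.6 [373.1 200.3] [ 0.4766 -0.1708  0.022 ]
label_0 0.34 [214.7 104.1] [ 0.3935 -0.263   0.022 ]
pocket_0 0.7 [281.3 206. ] [ 0.4684 -0.2338  0.022 ]
0.04799905248962674 [ 0.06741232 -0.03410898 -0.52246795]
label 0.69 [346. 166.  67. 100.] xy,yaw [ 0.4792 -0.1707 -0.1958] loss 0.0066 4994 rect [ 484.7 -171.8] [37.4 67.6] 79.0
label 0.61 [151. 168.  63.  96.] xy,yaw [ 0.4554 -0.2974 -0.1925] loss 0.0055 4932 rect [ 460.5 -298.6] [37.6 67.7] 78.8
```

View pics/w15z.png

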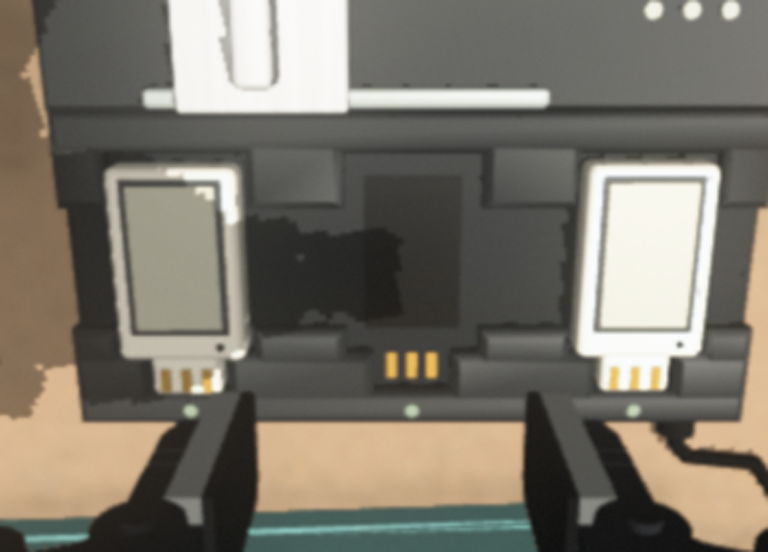

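{"name": "carry_out", "arguments": {"plan": [[[36, -3.5, 10], [0, 0, 0], -1], [[35, -3.5, 20], [0, 0, 0], -1], [[0, 0, 25], [0, 0, 0], -1], [[0, 0, 20], [0, 0, 0], -1], [[0, 0, 7], [0, 0, 0], -1], [[0, 0, 0], [0, 0, 0], -1], [[0, 0, 2], [0, 0, 0], -1], [[0, 0, 1], [0, 0, 0], -1], [[0, 0, 0], [0, 0, 0], -1]], "newtons": 40}}

```text
t: 19.27
ee_pos: [0.4781, -0.1676, 0.2105]
tool_rot: [0.772, 0.636, 0.0, 0.001]
wrist_force: [0.2, -0.5, -0.1]
finger_gap: 0.0001
```

{"name": "carry_out", "arguments": {"plan": [[[0, 0, 1], [0, 0, 0], -1], [[0, 0, 0], [0, 0, 0], -1], [[0, 0, 0], [0, 0, 0], -1]]}}

```text
t: 19.52
ee_pos: [0.4778, -0.1674, 0.209]
tool_rot: [0.772, 0.636, 0.0, 0.0]
wrist_force: [0.5, -0.9, 0.0]
finger_gap: 0.0005
```

{"name": "carry_out", "arguments": {"plan": [[[0, 0, 1], [0, 0, 0], -1], [[0, 0, 1], [0, 0, 0], -1], [[0, 0, 0], [0, 0, 0], -1], [[0, 0, 0], [0, 0, 0], -1]]}}

```text
t: 19.85
ee_pos: [0.4778, -0.1673, 0.2074]
tool_rot: [0.772, 0.636, 0.0, 0.0]
wrist_force: [-2.6, 0.7, 10.4]
finger_gap: -0.0001
```

{"name": "carry_out", "arguments": {"plan": [[[0, 0, 0.8], [0, 0, 0], -1], [[0, 0, 0], [0, 0, 0], -1], [[0, 0, 0], [0, 0, 0], -1]]}}

```text
t: 20.1
ee_pos: [0.4778, -0.1672, 0.2074]
tool_rot: [0.772, 0.636, 0.0, 0.001]
wrist_force: [-6.1, 1.5, 19.1]
finger_gap: -0.0003
```

{"name": "carry_out", "arguments": {"plan": [[[0, 0, -25], [0, 0, 0], -0.1], [[0, 0, -25], [0, 0, 0], -0.1], [[-26.2, -16.4, 0], [0, 0, 0], -0.1], [[-26.2, -16.4, 0], [0, 0, 0], -0.1], [[-26.2, -16.4, 0], [0, 0, 0], -0.1], [[-26.2, -16.4, 0], [0, 0, 0], -0.1], [[0, 0, 10], [0, 0, 0], -0.1], [[0, 0, 0], [0, 0, 0], -0.1], [[0, 0, 0], [0, 0, 0], -0.1]]}}

```text
t: 20.85
ee_pos: [0.3932, -0.2576, 0.2457]
tool_rot: [0.772, 0.636, 0.0, -0.0]
wrist_force: [0.6, -0.4, 0.2]
finger_gap: 0.0387
```

```bash
python3 - <<'E'
from h import *
s,im=look("w16",[("cover_rib",.056)]); print(s['finger_gap'],s['wrist_force'])
E
```

```text
[ 0.3932 -0.2576  0.2457] [ 7.719e-01  6.358e-01  0.000e+00 -5.000e-04] 20.85
cover_rib 0.58 [270.9 260.7] [ 0.3925 -0.2592  0.056 ]
0.03866023781888991 [ 0.55610626 -0.37991692  0.19250348]
```

View pics/w16.png

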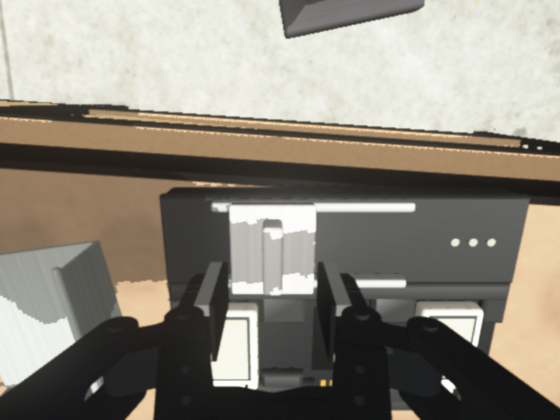

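{"name": "carry_out", "arguments": {"plan": [[[0, 0, 13], [0, 0, 0], -0.1], [[0, 0, 13], [0, 0, 0], -0.1], [[0, 0, 0], [0, 0, 0], -1], [[0, 0, 0], [0, 0, 0], -1], [[0, 0, 0], [0, 0, 0], -1], [[0, 0, 0], [0, 0, 0], -1], [[0, 0, 0], [0, 0, 0], -1]], "newtons": 30}}

```text
t: 21.53
ee_pos: [0.3937, -0.2574, 0.2203]
tool_rot: [0.771, 0.636, 0.0, 0.0]
wrist_force: [0.8, 1.6, -1.7]
finger_gap: 0.0089
```

{"name": "carry_out", "arguments": {"plan": [[[6, 0, 0], [0, 0, 0], -1], [[8, 0, 0], [0, 0, 0], -1], [[8, 0, 0], [0, 0, 0], -1], [[8, 0, 0], [0, 0, 0], -1], [[8, 0, 0], [0, 0, 0], -1], [[5, 0, 0], [0, 0, 0], -1], [[0, 0, 0], [0, 0, 0], -1], [[0, 0, 0], [0, 0, 0], -1]]}}

```text
t: 22.2
ee_pos: [0.402, -0.2151, 0.2203]
tool_rot: [0.771, 0.636, -0.0, 0.001]
wrist_force: [-0.2, -3.1, 5.1]
finger_gap: 0.0088
```

{"name": "carry_out", "arguments": {"plan": [[[0, 0, 0], [0, 0, 0], -0.4], [[0, 0, 0], [0, 0, 0], -0.4], [[0, 0, 0], [0, 0, 0], -0.4], [[0, 0, -15], [0, 0, 0], -0.4], [[0, 0, -20], [0, 0, 0], -0.4], [[-22, 0, 0], [0, 0, 0], -0.4], [[-22, 0, 0], [0, 0, 0], -0.4], [[0, 0, 0], [0, 0, 0], -0.4], [[0, 0, 0], [0, 0, 0], -0.4]]}}

```text
t: 22.95
ee_pos: [0.393, -0.259, 0.2546]
tool_rot: [0.772, 0.635, 0.0, -0.0]
wrist_force: [0.3, -0.2, 0.2]
finger_gap: 0.0258
```

```bash
python3 - <<'E'
from h import *
s,im=look("w17",[("cover_rib",.056),("button_top",.037)]); print(s['finger_gap'],s['wrist_force'])
E
```

```text
[ 0.393  -0.259   0.2546] [ 7.721e-01  6.355e-01  1.000e-04 -4.000e-04] 22.95
cover_rib 0.73 [359.9 256.7] [ 0.4027 -0.217   0.056 ]
button_top 0.61 [275.8 241.1] [ 0.3937 -0.2582  0.037 ]
0.025769764596841906 [ 0.34276028 -0.16039243  0.23858294]
```

View pics/w17.png

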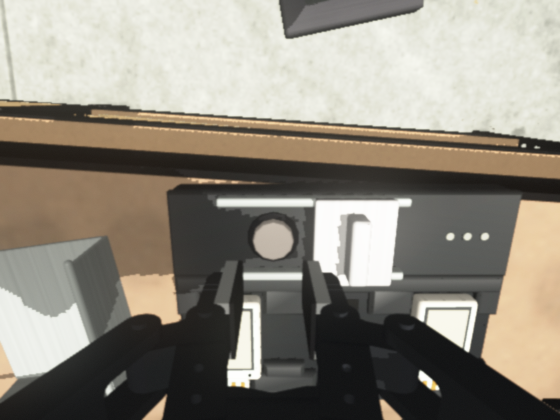

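{"name": "carry_out", "arguments": {"plan": [[[1, 0, 0], [0, 0, 0], -1], [[0, 0, 10], [0, 0, 0], -1], [[0, 0, 15], [0, 0, 0], -1], [[0, 0, 15], [0, 0, 0], -1], [[0, 0, 2], [0, 0, 0], -1], [[0, 0, 2], [0, 0, 0], -1], [[0, 0, 2], [0, 0, 0], -1], [[0, 0, 2], [0, 0, 0], -1], [[0, 0, 0], [0, 0, 0], -1]]}}

```text
t: 23.85
ee_pos: [0.3936, -0.2575, 0.2073]
tool_rot: [0.771, 0.636, 0.0, 0.0]
wrist_force: [-0.5, 2.2, 3.4]
finger_gap: -0.0
```

{"name": "carry_out", "arguments": {"plan": [[[0, 0, 1], [0, 0, 0], -1], [[0, 0, 1], [0, 0, 0], -1], [[0, 0, 0.5], [0, 0, 0], -1], [[0, 0, 0], [0, 0, 0], -1], [[0, 0, 0], [0, 0, 0], -1], [[0, 0, 0], [0, 0, 0], -1]]}}

```text
t: 24.35
ee_pos: [0.3935, -0.2575, 0.2053]
tool_rot: [0.772, 0.636, 0.0, 0.001]
wrist_force: [-0.7, 4.8, 13.7]
finger_gap: 0.0002
```

{"name": "carry_out", "arguments": {"plan": [[[0, 0, 0], [0, 0, 0], -1], [[0, 0, 0], [0, 0, 0], -1], [[0, 0, -15], [0, 0, 0], -1], [[0, 0, -25], [0, 0, 0], -0.3], [[0, 0, -8], [0, 0, 0], -0.3], [[21.5, 0, 0], [0, 0, 0], -0.3], [[21.5, 0, 0], [0, 0, 0], -0.3], [[0, 0, 0], [0, 0, 0], -0.3], [[0, 0, 0], [0, 0, 0], -0.3]]}}

```text
t: 25.1
ee_pos: [0.4018, -0.2149, 0.2524]
tool_rot: [0.771, 0.637, -0.0, 0.0]
wrist_force: [0.4, -0.9, 0.3]
finger_gap: 0.0298
```

```bash
python3 - <<'E'
from h import *
s,im=look("w18",[("cover_rib",.056)]); print(s['finger_gap'],s['wrist_force'])
E
```

```text
[ 0.4018 -0.2149  0.2524] [ 7.711e-01  6.367e-01 -1.000e-04  3.000e-04] 25.1
cover_rib 0.69 [269.5 256.2] [ 0.4016 -0.2175  0.056 ]
0.029788548326913904 [ 0.35698142 -0.94907895  0.2951219 ]
```

View pics/w18.png

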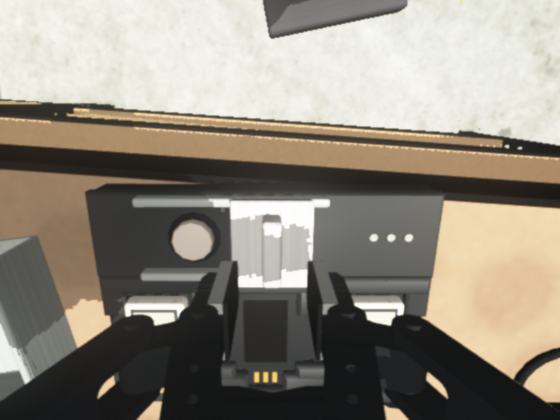

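The rib is at column 271, centred between the fingers at 272. Pinch it and slide it shut.

{"name": "carry_out", "arguments": {"plan": [[[0, 0, 16], [0, 0, 0], -0.3], [[0, 0, 16], [0, 0, 0], -0.3], [[0, 0, 0], [0, 0, 0], -1], [[0, 0, 0], [0, 0, 0], -1], [[0, 0, 0], [0, 0, 0], -1], [[0, 0, 0], [0, 0, 0], -1], [[-6, 0, 0], [0, 0, 0], -1], [[-8, 0, 0], [0, 0, 0], -1], [[-8, 0, 0], [0, 0, 0], -1], [[-8, 0, 0], [0, 0, 0], -1], [[-8, 0, 0], [0, 0, 0], -1], [[-6, 0, 0], [0, 0, 0], -1]]}}

```text
t: 26.2
ee_pos: [0.3927, -0.2593, 0.2199]
tool_rot: [0.772, 0.636, 0.0, -0.001]
wrist_force: [6.1, 25.3, -15.8]
finger_gap: 0.0091
```

{"name": "carry_out", "arguments": {"plan": [[[0, 0, 0], [0, 0, 0], -1], [[0, 0, 0], [0, 0, 0], -1]]}}

```text
t: 26.37
ee_pos: [0.3927, -0.2588, 0.22]
tool_rot: [0.772, 0.636, 0.0, -0.001]
wrist_force: [-1.0, 2.9, -23.5]
finger_gap: 0.0091
```

{"name": "carry_out", "arguments": {"plan": [[[1, 0, 0], [0, 0, 0], -0.4], [[0, 0, 0], [0, 0, 0], -0.4], [[0, 0, 0], [0, 0, 0], -0.4], [[0, 0, -15], [0, 0, 0], -0.4], [[0, 0, -30], [0, 0, 0], -0.2], [[20, 30, -30], [0, 0, 0], 0.12], [[30, 28, 0], [0, 0, 0], 0.12], [[0, 15, 0], [0, 0, 0], 0.12], [[0, 0, 0], [0, 0, 0], 0.12], [[0, 0, 0], [0, 0, 0], 0.12]]}}

```text
t: 27.2
ee_pos: [0.4715, -0.224, 0.2928]
tool_rot: [0.771, 0.637, 0.0, 0.001]
wrist_force: [-0.6, -0.1, -0.4]
finger_gap: 0.0477
```

```bash
python3 - <<'E'
from h import *
s,im=look("w19",[("label_0",.022),("cover_rib",.056)]); print(s['finger_gap'],s['wrist_force'])
labels("wrist",s,.032)
E
```

```text
[ 0.4715 -0.224   0.2928] [7.711e-01 6.367e-01 1.000e-04 1.100e-03] 27.2
label_0 0.55 [354.6 208.1] [ 0.4798 -0.1692  0.022 ]
cover_rib 0.69 [183.4 107.7] [ 0.3938 -0.2599  0.056 ]
0.04768139742638297 [-0.56259768 -0.14886402 -0.41526377]
label 0.77 [129. 171.  60.  94.] xy,yaw [ 0.4555 -0.2972 -0.1897] loss 0.0206 5077 rect [ 460.5 -298. ] [38.8 67.6] 79.1
label 0.65 [326. 171.  62.  97.] xy,yaw [ 0.4792 -0.1704 -0.1975] loss 0.0027 4888 rect [ 484.4 -171.2] [37.4 66.9] 78.7
```

View pics/w19.png

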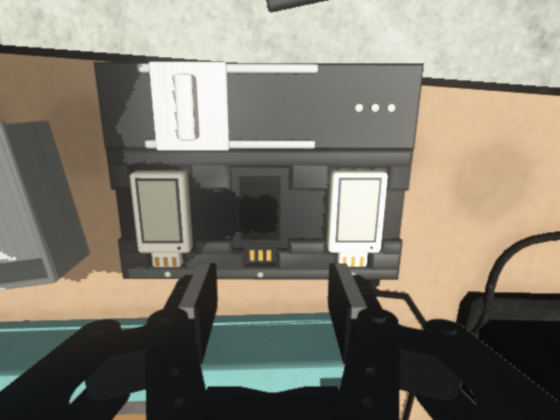

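{"name": "carry_out", "arguments": {"plan": [[[-38, -1.5, 0], [0, 0, 0], -1], [[-37, -1.5, 20], [0, 0, 0], -1], [[0, 0, 25], [0, 0, 0], -1], [[0, 0, 25], [0, 0, 0], -1], [[0, 0, 12], [0, 0, 0], -1], [[0, 0, 2], [0, 0, 0], -1], [[0, 0, 1], [0, 0, 0], -1], [[0, 0, 1], [0, 0, 0], -1], [[0, 0, 0], [0, 0, 0], -1], [[0, 0, 0], [0, 0, 0], -1]]}}

```text
t: 28.23
ee_pos: [0.4521, -0.2968, 0.2074]
tool_rot: [0.772, 0.636, -0.001, -0.0]
wrist_force: [-8.9, 2.8, 15.2]
finger_gap: 0.0001
```

{"name": "carry_out", "arguments": {"plan": [[[0, 0, -31], [0, 0, 0], -1], [[0, 0, -31], [0, 0, 0], -0.3], [[-27, -4, -31], [0, 0, 0], 0.5], [[-27, -4, 0], [0, 0, 0], 1], [[-27, -4, 0], [0, 0, 0], 1], [[-27, -4, 0], [0, 0, 0], 1], [[0, 0, 0], [0, 0, 0], 1], [[0, 0, 0], [0, 0, 0], 1], [[0, 0, 0], [0, 0, 0], 1]]}}

```text
t: 28.98
ee_pos: [0.4168, -0.3995, 0.2991]
tool_rot: [0.772, 0.636, 0.0, -0.0]
wrist_force: [-0.4, 0.1, 0.5]
finger_gap: 0.0852
```

```bash
python3 - <<'E'
from h import *
s,im=look("w20",[("tray_corner",.004),("cup",0),("bottle",0)])
cv2.imwrite('pics/w20z.png',cv2.resize(im,None,fx=1.4,fy=1.4,interpolation=cv2.INTER_CUBIC))
E
```

```text
[ 0.4168 -0.3995  0.2991] [ 7.720e-01  6.357e-01  1.000e-04 -4.000e-04] 28.9833
tray_corner 0.57 [320.3 273.6] [ 0.4825 -0.374   0.004 ]
cup 0.73 [ 88.6 169.2] [ 0.366  -0.5306  0.    ]
bottle 0.54 [137.1 376.4] [ 0.5539 -0.5515  0.    ]
```

View pics/w20z.png

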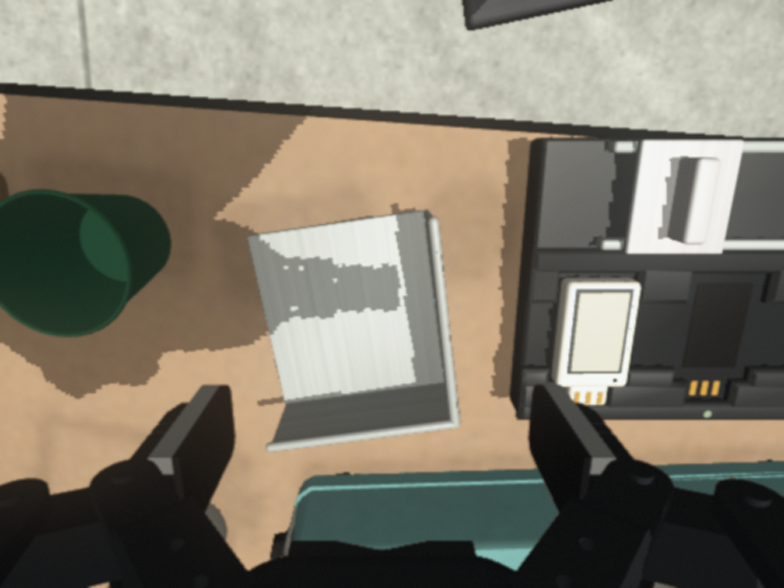

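```bash
python3 - <<'E'
from h import *
im=cv2.imread('pics/w20.png'); cv2.imwrite('pics/w20c.png',cv2.resize(im[140:330,170:340],None,fx=4,fy=4,interpolation=cv2.INTER_CUBIC)[:600*2][:760])
s=state()
print(p2w("wrist",[(318,301)],.045,s),p2w("wrist",[(297,274)],.004,s))
E
```

```text
[ 0.48264953 -0.37999927  0.045     ] [ 0.48028432 -0.39176595  0.004     ]
```

View pics/w20c.png

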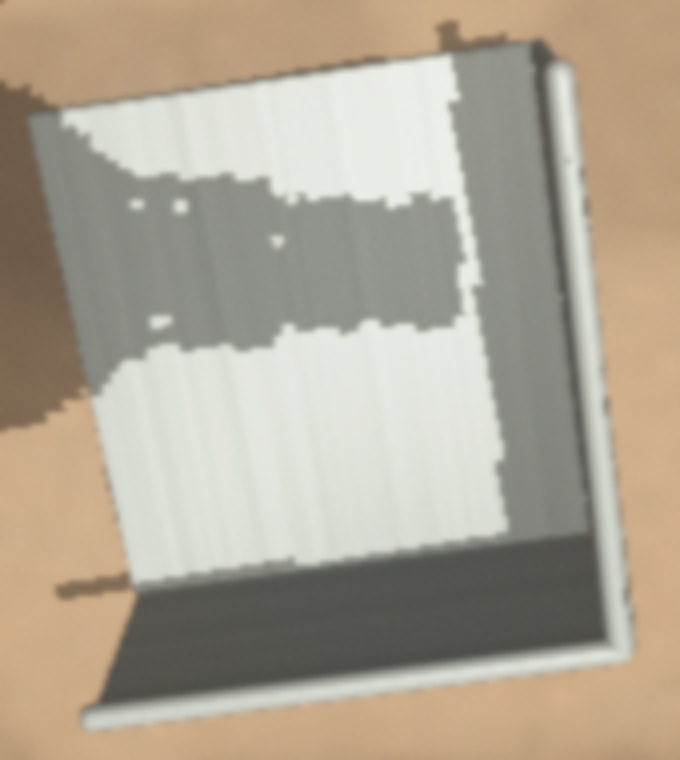

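```bash
python3 - <<'E'
from h import *
s=state()
def q(p,z): return p2w("wrist",[(a/4+170,b/4+140) for a,b in p],z,s)
for n,p,z in [("left foot",[(533,45),(588,533)],.004),("far foot",[(135,585),(588,534)],.004),("front edge",[(32,118),(533,44)],.004),("right edge",[(32,118),(134,583)],.004),("far top inner",[(103,706),(606,643)],.045),("left top inner",[(552,75),(606,643)],.045)]:
    P=q(p,z); d=P[1]-P[0]; print(n,P[:,:2].round(4).tolist(),round(np.linalg.norm(d),4),'dir',np.degrees(np.arctan2(d[1],d[0])).round(2))
E
```

```text
left foot [[0.384, -0.3705], [0.4827, -0.3758]] 0.0988 dir -3.07
far foot [[0.4767, -0.4683], [0.4829, -0.3759]] 0.0927 dir 86.18
front edge [[0.3797, -0.4635], [0.3839, -0.3705]] 0.0931 dir 87.44
right edge [[0.3797, -0.4635], [0.4762, -0.4684]] 0.0967 dir -2.93
far top inner [[0.4785, -0.467], [0.4829, -0.3776]] 0.0895 dir 87.18
left top inner [[0.3831, -0.3708], [0.4829, -0.3776]] 0.1 dir -3.89
```

{"name": "carry_out", "arguments": {"plan": [[[36, 7.7, 0], [0, 0, 0], 0.12], [[36, 7.7, 0], [0, 0, 0], 0.12], [[36, 7.7, 10], [0, 0, 0], 0.12], [[0, 0, 20], [0, 0, 0], 0.12], [[0, 0, 25], [0, 0, 0], 0.12], [[0, 0, 0], [0, 0, 0], 0.12], [[0, 0, 0], [0, 0, 0], 0.12]]}}

```text
t: 29.77
ee_pos: [0.4607, -0.2972, 0.2438]
tool_rot: [0.771, 0.637, -0.0, -0.001]
wrist_force: [-0.4, 0.6, 1.0]
finger_gap: 0.0475
```

```bash
python3 - <<'E'
from h import *
s,im=look("w21"); print(s['finger_gap'])
E
```

```text
[ 0.4607 -0.2972  0.2438] [ 7.712e-01  6.366e-01 -2.000e-04 -1.200e-03] 29.7667
0.047484866777396
```

View pics/w21.png

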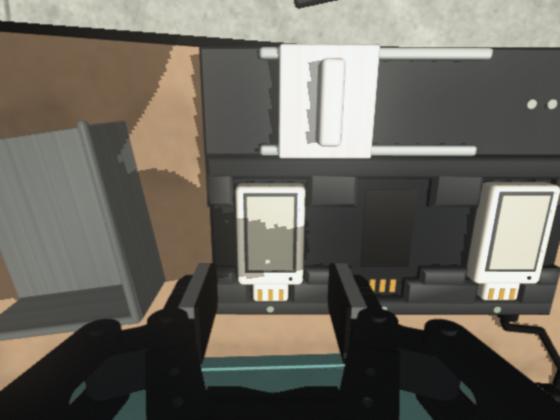

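{"name": "carry_out", "arguments": {"plan": [[[-0.5, 0, 15], [0, 0, 0], 0.12], [[0, 0, 15], [0, 0, 0], 0.12], [[0, 0, 10], [0, 0, 0], 0.12], [[0, 0, 5], [0, 0, 0], 0.12], [[0, 0, 0], [0, 0, 0], 0.12], [[0, 0, 0], [0, 0, 0], -0.3], [[0, 0, 0], [0, 0, 0], -0.3], [[0, 0, 0], [0, 0, 0], -0.3], [[0, 0, 0], [0, 0, 0], -0.3], [[0, 0, 0], [0, 0, 0], -0.3]], "newtons": 50}}

```text
t: 30.65
ee_pos: [0.4609, -0.2988, 0.2002]
tool_rot: [0.772, 0.636, 0.0, 0.001]
wrist_force: [-0.3, -0.5, 5.9]
finger_gap: 0.0343
```

{"name": "carry_out", "arguments": {"plan": [[[0, 0, -8], [0, 0, 0], -0.3], [[0, 0, -20], [0, 0, 0], -0.3], [[0, 0, -20], [0, 0, 0], -0.3], [[0, 0, -20], [0, 0, 0], -0.3], [[0, 0, 0], [0, 0, 0], -0.3], [[0, 0, 0], [0, 0, 0], -0.3]]}}

```text
t: 31.15
ee_pos: [0.4608, -0.2986, 0.2685]
tool_rot: [0.772, 0.636, 0.0, 0.001]
wrist_force: [-0.3, -0.5, -0.9]
finger_gap: 0.0342
```

```bash
python3 - <<'E'
from h import *
s,im=look("w22"); print(s['finger_gap'])
E
```

```text
[ 0.4608 -0.2986  0.2685] [7.715e-01 6.362e-01 2.000e-04 1.200e-03] 31.15
0.03418456192867226
```

View pics/w22.png

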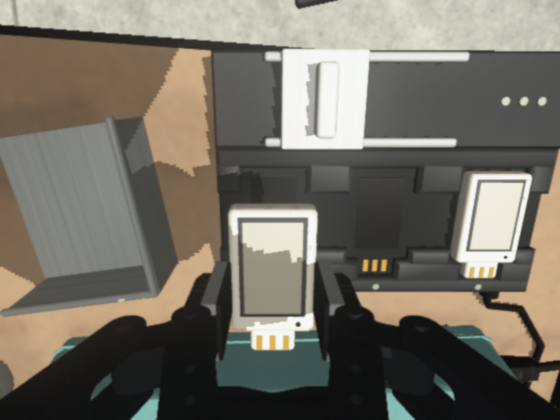

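{"name": "carry_out", "arguments": {"plan": [[[0, 0, 0], [0, 0, -0.068], -0.3], [[0, 0, 0], [0, 0, -0.068], -0.3], [[-39, -4.7, 0], [0, 0, 0], -0.3], [[-39, -4.7, 0], [0, 0, 0], -0.3], [[-39, -4.7, 0], [0, 0, 0], -0.3], [[0, 0, 15], [0, 0, 0], -0.3], [[0, 0, 15], [0, 0, 0], -0.3], [[0, 0, 0], [0, 0, 0], -0.3], [[0, 0, 0], [0, 0, 0], -0.3], [[0, 0, 0], [0, 0, 0], -0.3]]}}

```text
t: 32.03
ee_pos: [0.4402, -0.4142, 0.2373]
tool_rot: [0.726, 0.687, 0.0, -0.0]
wrist_force: [0.3, 1.1, -0.7]
finger_gap: 0.0342
```

```bash
python3 - <<'E'
from h import *
s,im=look("w23"); print(s['finger_gap'])
E
```

```text
[ 0.4402 -0.4142  0.2373] [ 7.264e-01  6.873e-01  1.000e-04 -3.000e-04] 32.0333
0.034226529517907424
```

View pics/w23.png

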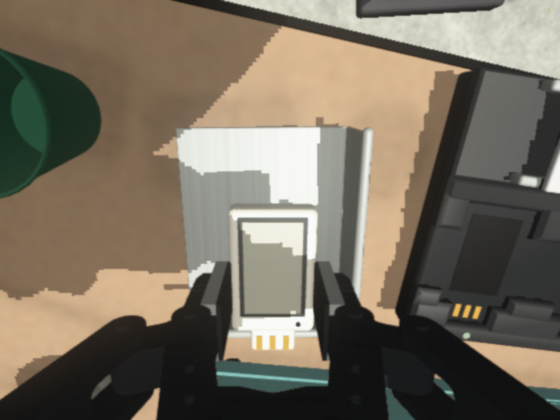

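{"name": "carry_out", "arguments": {"plan": [[[0, 0, 15], [0, 0, 0], -0.3], [[0, 0, 15], [0, 0, 0], -0.3], [[0, 0, 12], [0, 0, 0], -0.3], [[0, 0, 8], [0, 0, 0], -0.3], [[0, 0, 3], [0, 0, 0], -0.3], [[0, 0, 0], [0, 0, 0], -0.3], [[0, 0, 0], [0, 0, 0], -0.3]]}}

```text
t: 32.67
ee_pos: [0.4403, -0.4146, 0.1849]
tool_rot: [0.726, 0.687, -0.0, 0.0]
wrist_force: [0.7, 0.4, -1.2]
finger_gap: 0.0341
```

{"name": "carry_out", "arguments": {"plan": [[[0, 0, 1.5], [0, 0, 0], -0.3], [[0, 0, 1], [0, 0, 0], -0.3], [[0, 0, 0], [0, 0, 0], -0.3], [[0, 0, 0], [0, 0, 0], -0.3]]}}

```text
t: 33.0
ee_pos: [0.4402, -0.4147, 0.1823]
tool_rot: [0.727, 0.687, 0.0, 0.001]
wrist_force: [1.8, -0.4, 2.3]
finger_gap: 0.0342
```

Contact at TCP z 0.182, as predicted. Release and rise.

{"name": "carry_out", "arguments": {"plan": [[[0, 0, 0], [0, 0, 0], 0.1], [[0, 0, 0], [0, 0, 0], 0.1], [[0, 0, 0], [0, 0, 0], 0.1], [[0, 0, 0], [0, 0, 0], 0.1], [[0, 0, -15], [0, 0, 0], 0.1], [[0, 0, -25], [0, 0, 0], 0.1], [[0, 0, -30], [0, 0, 0], 0.1], [[0, -20, -20], [0, 0, 0], 0.1], [[0, 0, 0], [0, 0, 0], 0.1], [[0, 0, 0], [0, 0, 0], 0.1]]}}

```text
t: 33.83
ee_pos: [0.4197, -0.4136, 0.2728]
tool_rot: [0.727, 0.687, -0.0, 0.001]
wrist_force: [0.7, -0.3, -1.0]
finger_gap: 0.0468
```

```bash
python3 - <<'E'
from h import *
s,im=look("w24",[("tray_corner",.004),("label_0",.004)]); print(s['finger_gap']); labels("wrist",s,.014)
E
```

```text
[ 0.4197 -0.4136  0.2728] [ 7.268e-01  6.868e-01 -1.000e-04  1.100e-03] 33.8333
tray_corner 0.67 [332.8 287.2] [ 0.4797 -0.3743  0.004 ]
label_0 0.83 [273.2 234.3] [ 0.4359 -0.4157  0.004 ]
0.04683747850330206
label 0.64 [245. 196.  55.  94.] xy,yaw [ 0.4339 -0.4154 -0.0581] loss 0.0016 4579 rect [ 439.4 -415.7] [36.6 67.7] 86.8
```

View pics/w24.png

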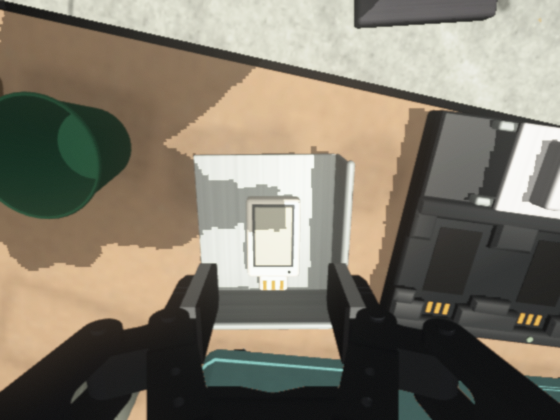

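{"name": "carry_out", "arguments": {"plan": [[[35.3, 7.3, 0], [0, 0, 0], 0.12], [[35.3, 7.3, 0], [0, 0, 0], 0.12], [[35.3, 7.3, 0], [0, 0, 0], 0.12], [[35.3, 7.3, 0], [0, 0, 0], 0.12], [[35.3, 7.3, 0], [0, 0, 0], 0.12], [[35.3, 7.3, 0], [0, 0, 0], 0.12], [[35.3, 7.2, 0], [0, 0, 0], 0.12], [[0, 0, 14], [0, 0, 0.068], 0.12], [[0, 0, 14], [0, 0, 0.068], 0.12], [[0, 0, 0], [0, 0, 0], 0.12], [[0, 0, 0], [0, 0, 0], 0.12]]}}

```text
t: 34.95
ee_pos: [0.4848, -0.1692, 0.2427]
tool_rot: [0.771, 0.637, -0.0, -0.001]
wrist_force: [-0.4, -0.5, -0.3]
finger_gap: 0.0476
```

```bash
python3 - <<'E'
from h import *
s,im=look("w25"); print(s['finger_gap'])
E
```

```text
[ 0.4848 -0.1692  0.2427] [ 7.708e-01  6.371e-01 -5.000e-04 -1.300e-03] 34.95
0.04763057475977059
```

View pics/w25.png

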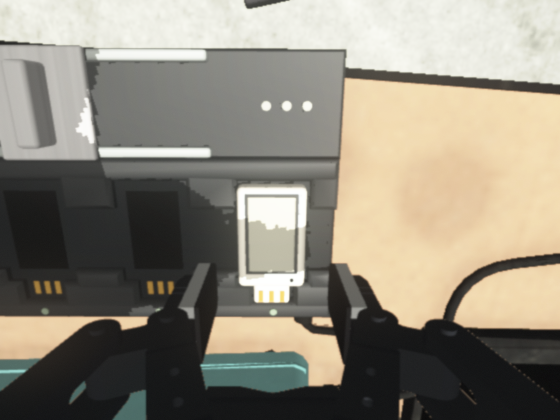

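{"name": "carry_out", "arguments": {"plan": [[[0, 0, 15], [0, 0, 0], 0.12], [[0, 0, 15], [0, 0, 0], 0.12], [[0, 0, 8], [0, 0, 0], 0.12], [[0, 0, 4.5], [0, 0, 0], 0.12], [[0, 0, 0], [0, 0, 0], 0.12], [[0, 0, 0], [0, 0, 0], -0.3], [[0, 0, 0], [0, 0, 0], -0.3], [[0, 0, 0], [0, 0, 0], -0.3], [[0, 0, 0], [0, 0, 0], -0.3], [[0, 0, 0], [0, 0, 0], -0.3]]}}

```text
t: 35.83
ee_pos: [0.485, -0.1698, 0.202]
tool_rot: [0.772, 0.636, 0.0, 0.001]
wrist_force: [-0.3, -0.4, 7.4]
finger_gap: 0.034
```

{"name": "carry_out", "arguments": {"plan": [[[0, 0, -8], [0, 0, 0], -0.3], [[0, 0, -20], [0, 0, 0], -0.3], [[0, 0, -20], [0, 0, 0], -0.3], [[0, 0, -20], [0, 0, 0], -0.3], [[0, 0, 0], [0, 0, 0], -0.3], [[0, 0, 0], [0, 0, 0], -0.3]]}}

```text
t: 36.33
ee_pos: [0.4849, -0.1696, 0.2704]
tool_rot: [0.772, 0.636, 0.0, 0.001]
wrist_force: [-0.3, 0.3, -0.2]
finger_gap: 0.0339
```

```bash
python3 - <<'E'
from h import *
s,im=look("w26"); print(s['finger_gap'])
E
```

```text
[ 0.4849 -0.1696  0.2704] [7.715e-01 6.362e-01 5.000e-04 1.100e-03] 36.3333
0.033862955402298625
```

View pics/w26.png

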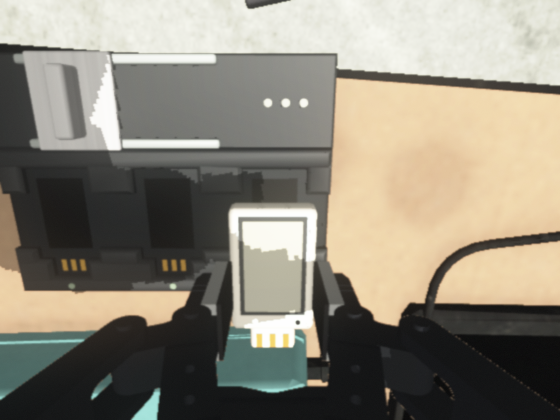

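{"name": "carry_out", "arguments": {"plan": [[[0, 0, 0], [0, 0, -0.068], -0.3], [[0, 0, 0], [0, 0, -0.068], -0.3], [[-35.3, -4.35, 0], [0, 0, 0], -0.3], [[-35.3, -4.35, 0], [0, 0, 0], -0.3], [[-35.3, -4.35, 0], [0, 0, 0], -0.3], [[-35.3, -4.35, 0], [0, 0, 0], -0.3], [[-35.3, -4.35, 0], [0, 0, 0], -0.3], [[-35.3, -4.35, 0], [0, 0, 0], -0.3], [[-35.3, -4.3, 0], [0, 0, 0], -0.3], [[0, 0, 20], [0, 0, 0], -0.3], [[0, 0, 15], [0, 0, 0], -0.3], [[0, 0, 0], [0, 0, 0], -0.3]]}}

```text
t: 37.38
ee_pos: [0.4394, -0.4144, 0.2298]
tool_rot: [0.727, 0.687, 0.0, -0.004]
wrist_force: [-0.9, 0.7, -0.3]
finger_gap: 0.0341
```

{"name": "carry_out", "arguments": {"plan": [[[0, 0, 0], [0, 0, 0], -0.3], [[0, 0, 0], [0, 0, 0], -0.3]]}}

```text
t: 37.55
ee_pos: [0.4408, -0.4143, 0.2344]
tool_rot: [0.726, 0.687, 0.0, -0.0]
wrist_force: [0.5, 0.6, -0.3]
finger_gap: 0.0339
```

```bash
python3 - <<'E'
from h import *
s,im=look("w27"); print(s['finger_gap'])
E
```

```text
[ 0.4408 -0.4143  0.2344] [ 7.264e-01  6.873e-01  0.000e+00 -3.000e-04] 37.55
0.03394235578946234
```

View pics/w27.png

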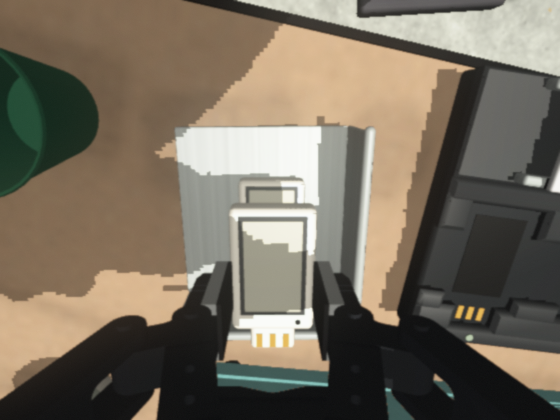

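{"name": "carry_out", "arguments": {"plan": [[[0, 0, 12], [0, 0, 0], -0.3], [[0, 0, 12], [0, 0, 0], -0.3], [[0, 0, 8], [0, 0, 0], -0.3], [[0, 0, 4], [0, 0, 0], -0.3], [[0, 0, 1], [0, 0, 0], -0.3], [[0, 0, 0], [0, 0, 0], -0.3], [[0, 0, 0], [0, 0, 0], -0.3]]}}

```text
t: 38.18
ee_pos: [0.4408, -0.4147, 0.1979]
tool_rot: [0.726, 0.687, -0.0, 0.0]
wrist_force: [-0.4, -0.4, -0.6]
finger_gap: 0.0337
```

{"name": "carry_out", "arguments": {"plan": [[[0, 0, 1], [0, 0, 0], -0.3], [[0, 0, 0], [0, 0, 0], -0.3], [[0, 0, 0], [0, 0, 0], -0.3]]}}

```text
t: 38.43
ee_pos: [0.4407, -0.4146, 0.1965]
tool_rot: [0.727, 0.687, -0.0, 0.0]
wrist_force: [-0.4, 0.8, 0.1]
finger_gap: 0.0338
```

{"name": "carry_out", "arguments": {"plan": [[[0, 0, 1], [0, 0, 0], -0.3], [[0, 0, 0], [0, 0, 0], -0.3], [[0, 0, 0], [0, 0, 0], -0.3]]}}

```text
t: 38.68
ee_pos: [0.4406, -0.4146, 0.1961]
tool_rot: [0.727, 0.687, -0.0, 0.0]
wrist_force: [-2.3, 1.4, 5.5]
finger_gap: 0.0338
```

Contact with 5.5 N at 0.196, as expected for label B resting on A. Release and check.

{"name": "carry_out", "arguments": {"plan": [[[0, 0, -0.5], [0, 0, 0], 0.1], [[0, 0, 0], [0, 0, 0], 0.1], [[0, 0, 0], [0, 0, 0], 0.1], [[0, 0, 0], [0, 0, 0], 0.1], [[0, 0, -15], [0, 0, 0], 0.1], [[0, 0, -25], [0, 0, 0], 0.1], [[0, 0, -30], [0, 0, 0], 0.1], [[0, -20, -8], [0, 0, 0], 0.1], [[0, 0, 0], [0, 0, 0], 0.1], [[0, 0, 0], [0, 0, 0], 0.1]]}}

```text
t: 39.52
ee_pos: [0.4203, -0.4135, 0.2742]
tool_rot: [0.727, 0.687, -0.0, 0.001]
wrist_force: [0.3, 0.6, -0.1]
finger_gap: 0.0468
```

```bash
python3 - <<'E'
from h import *
s,im=look("w28",[("tray_corner",.004),("label_0",.016)]); print(s['finger_gap']); labels("wrist",s,.026)
cv2.imwrite('pics/w28z.png',cv2.resize(im[130:340,170:390],None,fx=2.8,fy=2.8,interpolation=cv2.INTER_CUBIC))
E
```

```text
[ 0.4203 -0.4135  0.2742] [ 7.268e-01  6.868e-01 -0.000e+00  5.000e-04] 39.5167
tray_corner 0.65 [334.8 285.4] [ 0.4795 -0.3722  0.004 ]
label_0 0.66 [272.8 238. ] [ 0.4349 -0.4155  0.016 ]
0.04684879210536269
label 0.94 [244. 200.  58. 103.] xy,yaw [ 0.4346 -0.4157 -0.0548] loss 0.0019 5011 rect [ 440. -416.] [36.  67.4] 86.7
label 0.55 [245. 196.  55.   6.] xy,yaw [ 0.411  -0.4154 -0.4042] loss 0.0 323 rect [ 404.5 -414.3] [33.6  3.9] 86.8
```

View pics/w28z.png

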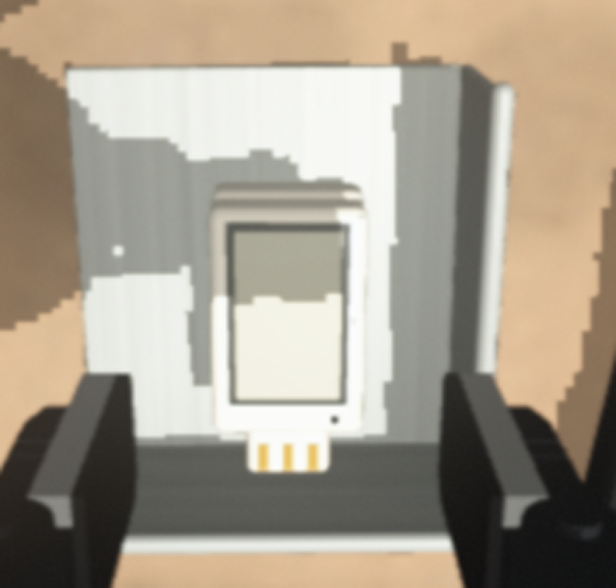

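{"name": "carry_out", "arguments": {"plan": [[[9, 7.5, 0], [0, 0, 0], 1], [[9.4, 7.2, 20], [0, 0, 0], 1], [[0, 0, 20], [0, 0, 0], 1], [[0, 0, 10], [0, 0, 0], 1], [[0, 0, 0], [0, 0, 0], 1], [[0, 0, 0], [0, 0, 0], 1]], "newtons": 20}}

```text
t: 40.22
ee_pos: [0.4366, -0.3957, 0.2233]
tool_rot: [0.726, 0.687, 0.0, -0.001]
wrist_force: [1.0, 0.2, 1.3]
finger_gap: 0.0853
```

```bash
python3 - <<'E'
from h import *
s,im=look("w29"); print(s['finger_gap'])
E
```

```text
[ 0.4366 -0.3957  0.2233] [ 7.265e-01  6.872e-01  0.000e+00 -7.000e-04] 40.2167
0.08526823938967615
```

View pics/w29.png

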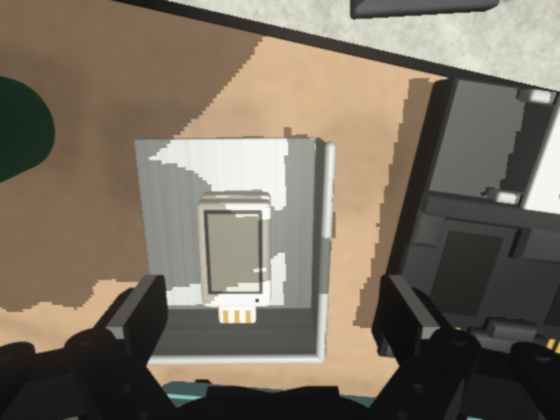

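{"name": "carry_out", "arguments": {"plan": [[[0, 0, 15], [0, 0, 0], 1], [[0, 0, 15], [0, 0, 0], 1], [[0, 0, 12], [0, 0, 0], 1], [[0, 0, 5], [0, 0, 0], 1], [[0, 0, 0], [0, 0, 0], 1], [[0, 0, 0], [0, 0, 0], 1]]}}

```text
t: 40.77
ee_pos: [0.4365, -0.3963, 0.1775]
tool_rot: [0.727, 0.687, -0.0, 0.0]
wrist_force: [0.3, 1.2, 0.4]
finger_gap: 0.0855
```

```bash
python3 - <<'E'
from h import *
s,im=look("w30"); print(s['finger_gap'])
E
```

```text
[ 0.4365 -0.3963  0.1775] [ 7.267e-01  6.870e-01 -0.000e+00  4.000e-04] 40.7667
0.08554902986256988
```

View pics/w30.png

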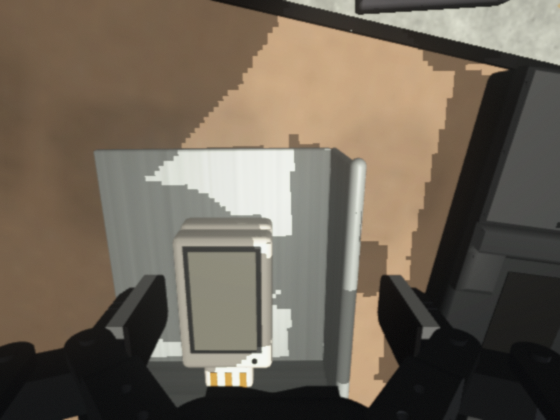

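{"name": "carry_out", "arguments": {"plan": [[[0, 0, 0], [0, 0, 0], 0.43], [[0, 0, 0], [0, 0, 0], 0.43], [[0, 0, 0], [0, 0, 0], 0.43], [[0, 0, 0], [0, 0, 0], 0.43], [[3, 0, 0], [0, 0, 0], 0.43], [[3, 0, 0], [0, 0, 0], 0.43], [[3, 0, 0], [0, 0, 0], 0.43], [[3, 0, 0], [0, 0, 0], 0.43], [[0, 0, 0], [0, 0, 0], 0.43]]}}

```text
t: 41.57
ee_pos: [0.437, -0.3832, 0.1767]
tool_rot: [0.726, 0.687, 0.0, -0.0]
wrist_force: [-0.5, -1.0, -0.5]
finger_gap: 0.061
```

```bash
python3 - <<'E'
from h import *
s,im=look("w31"); print(s['finger_gap'])
E
```

```text
[ 0.437  -0.3832  0.1767] [ 7.264e-01  6.873e-01  1.000e-04 -3.000e-04] 41.5667
0.06102130010978387
```

View pics/w31.png

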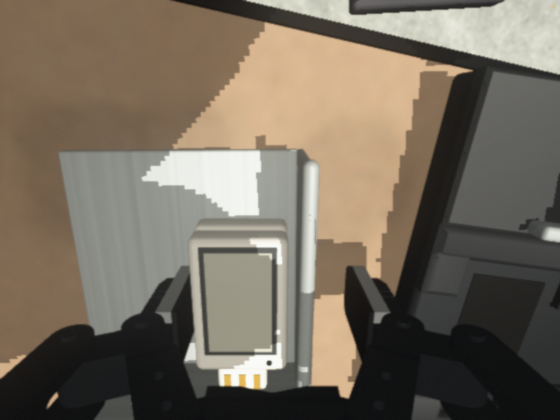

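{"name": "carry_out", "arguments": {"plan": [[[2, 0, 0], [0, 0, 0], 0.43], [[2, 0, 0], [0, 0, 0], 0.43], [[1, 0, 0], [0, 0, 0], 0.43], [[0, 0, 0], [0, 0, 0], 0.43]]}}

```text
t: 41.95
ee_pos: [0.4373, -0.3786, 0.1767]
tool_rot: [0.726, 0.687, 0.0, -0.0]
wrist_force: [-0.5, 0.3, -1.2]
finger_gap: 0.061
```

{"name": "carry_out", "arguments": {"plan": [[[1, 0, 0], [0, 0, 0], 0.43], [[1, 0, 0], [0, 0, 0], 0.43], [[0, 0, 0], [0, 0, 0], 0.43]]}}

```text
t: 42.2
ee_pos: [0.4375, -0.3779, 0.177]
tool_rot: [0.727, 0.687, -0.001, 0.001]
wrist_force: [-0.7, -6.5, -1.7]
finger_gap: 0.0611
```

{"name": "carry_out", "arguments": {"plan": [[[1, 0, 0], [0, 0, 0], 0.43], [[0, 0, 0], [0, 0, 0], 0.43], [[0, 0, 0], [0, 0, 0], 0.43]]}}

```text
t: 42.45
ee_pos: [0.4376, -0.3776, 0.1771]
tool_rot: [0.727, 0.687, -0.001, 0.002]
wrist_force: [-1.1, -9.8, -2.1]
finger_gap: 0.061
```

{"name": "carry_out", "arguments": {"plan": [[[-4, 0, 0], [0, 0, 0], 0.5], [[-2, 0, 0], [0, 0, 0], 0.5], [[0, 0, -25], [0, 0, 0], 0.5], [[0, 0, -30], [0, 0, 0], 0.5], [[0, -25, -15], [0, 0, 0], 0.3], [[-10, -25, -10], [0, 0, 0], 0], [[0, 0, 0], [0, 0, 0], -1], [[0, 0, 0], [0, 0, 0], -1]]}}

```text
t: 43.12
ee_pos: [0.3859, -0.3894, 0.2575]
tool_rot: [0.727, 0.687, 0.0, 0.001]
wrist_force: [0.1, 0.9, 0.1]
finger_gap: 0.0202
```

```bash
python3 - <<'E'
from h import *
s,im=look("w32",[("tray_corner",.004),("label_0",.016)]); print(s['finger_gap']); labels("wrist",s,.026)
cv2.imwrite('pics/w32z.png',cv2.resize(im[150:400,170:400],None,fx=2.4,fy=2.4,interpolation=cv2.INTER_CUBIC))
E
```

```text
[ 0.3859 -0.3894  0.2575] [7.271e-01 6.865e-01 1.000e-04 5.000e-04] 43.1167
tray_corner 0.97 [301.4 344.9] [ 0.4827 -0.3753  0.004 ]
label_0 0.61 [276.1 297.4] [ 0.4358 -0.3912  0.016 ]
0.020202649687025242
label 0.89 [248. 262.  52.  97.] xy,yaw [ 0.4347 -0.3918 -0.0732] loss 0.0177 4159 rect [ 440.  -393.5] [32.6 68.6] 86.7
label 0.6 [246. 255.  56.   6.] xy,yaw [ 0.3985 -0.3905 -0.4   ] loss 0.0 361 rect [ 402.5 -390.4] [32.   3.9] 86.7
```

View pics/w32z.png

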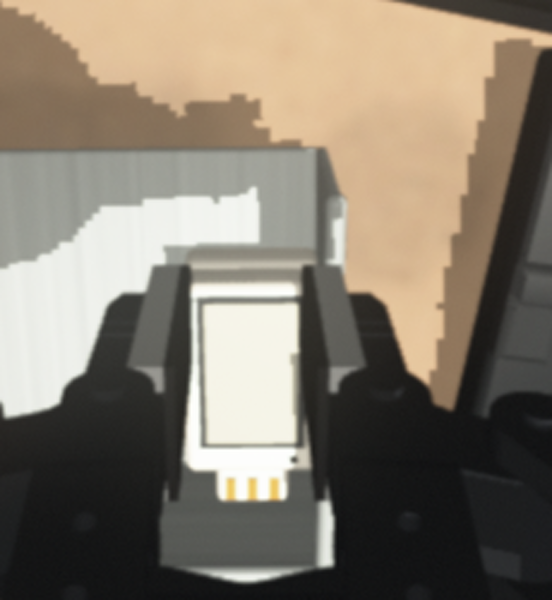

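{"name": "carry_out", "arguments": {"plan": [[[0, 0, 20], [0, 0, 0], -1], [[0, 0, 25], [0, 0, 0], -1], [[0, 0, 20], [0, 0, 0], -1], [[0, 0, 10], [0, 0, 0], -1], [[0, 0, 1.5], [0, 0, 0], -1], [[0, 0, 0], [0, 0, 0], -1], [[0, 0, 0], [0, 0, 0], -1]]}}

```text
t: 43.9
ee_pos: [0.3871, -0.3891, 0.1802]
tool_rot: [0.726, 0.687, 0.0, -0.0]
wrist_force: [-0.2, 0.5, -0.4]
finger_gap: -0.0003
```

```bash
python3 - <<'E'
from h import *
s,im=look("w33"); print(s['finger_gap'])
E
```

```text
[ 0.3871 -0.3891  0.1802] [ 7.264e-01  6.873e-01  0.000e+00 -1.000e-04] 43.9
-0.00025368150512421986
```

View pics/w33.png

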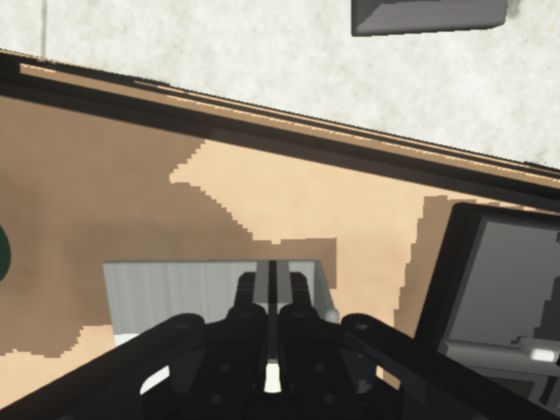

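{"name": "carry_out", "arguments": {"plan": [[[0, 4, 0], [0, 0, 0], -1], [[0, 3, 0], [0, 0, 0], -1], [[0, 3, 0], [0, 0, 0], -1], [[0, 2, 0], [0, 0, 0], -1], [[0, 1, 0], [0, 0, 0], -1], [[0, 0, 0], [0, 0, 0], -1]]}}

```text
t: 44.45
ee_pos: [0.3999, -0.3899, 0.1803]
tool_rot: [0.726, 0.687, 0.0, 0.0]
wrist_force: [0.4, 0.6, -0.1]
finger_gap: 0.0002
```

{"name": "carry_out", "arguments": {"plan": [[[0, 1, 0], [0, 0, 0], -1], [[0, 1, 0], [0, 0, 0], -1], [[0, 0, 0], [0, 0, 0], -1]]}}

```text
t: 44.7
ee_pos: [0.4013, -0.3899, 0.1802]
tool_rot: [0.727, 0.687, -0.0, -0.0]
wrist_force: [-4.1, -0.2, 3.1]
finger_gap: -0.0001
```

{"name": "carry_out", "arguments": {"plan": [[[0, 1, 0], [0, 0, 0], -1], [[0, 0, 0], [0, 0, 0], -1], [[0, 0, 0], [0, 0, 0], -1]]}}

```text
t: 44.95
ee_pos: [0.4017, -0.3899, 0.1802]
tool_rot: [0.727, 0.687, -0.001, -0.001]
wrist_force: [-10.0, 1.1, 5.1]
finger_gap: -0.0
```

{"name": "carry_out", "arguments": {"plan": [[[0, 0.8, 0], [0, 0, 0], -1], [[0, 0, 0], [0, 0, 0], -1], [[0, 0, 0], [0, 0, 0], -1]]}}

```text
t: 45.2
ee_pos: [0.4019, -0.3899, 0.1802]
tool_rot: [0.727, 0.687, -0.002, -0.002]
wrist_force: [-12.4, 0.1, 7.1]
finger_gap: 0.0002
```

{"name": "carry_out", "arguments": {"plan": [[[0, -8, 0], [0, 0, 0], -1], [[0, -8, 0], [0, 0, 0], -1], [[0, 0, -25], [0, 0, 0], -1], [[0, 0, -30], [0, 0, 0], 0.5], [[0, 0, -35], [0, 0, 0], 1], [[0, 20, 0], [0, 0, 0], 1], [[0, 0, 0], [0, 0, 0], 1], [[0, 0, 0], [0, 0, 0], 1]]}}

```text
t: 45.87
ee_pos: [0.4076, -0.3902, 0.2703]
tool_rot: [0.726, 0.687, 0.0, 0.0]
wrist_force: [-0.4, 1.3, -0.9]
finger_gap: 0.06
```

```bash
python3 - <<'E'
from h import *
s,im=look("w34",[("tray_corner",.004),("label_0",.016)]); print(s['finger_gap']); labels("wrist",s,.026)
cv2.imwrite('pics/w34z.png',cv2.resize(im[140:350,180:400],None,fx=2.8,fy=2.8,interpolation=cv2.INTER_CUBIC))
E
```

```text
[ 0.4076 -0.3902  0.2703] [7.263e-01 6.874e-01 2.000e-04 5.000e-04] 45.8667
tray_corner 0.87 [303.1 307.5] [ 0.4816 -0.3729  0.004 ]
label_0 0.84 [273.9 264.2] [ 0.4397 -0.3923  0.016 ]
0.06000141640045602
label 0.73 [244. 228.  57.  98.] xy,yaw [ 0.4391 -0.3926 -0.0373] loss 0.015 4882 rect [ 444.5 -392.8] [35.8 68.6] 86.9
```

View pics/w34z.png

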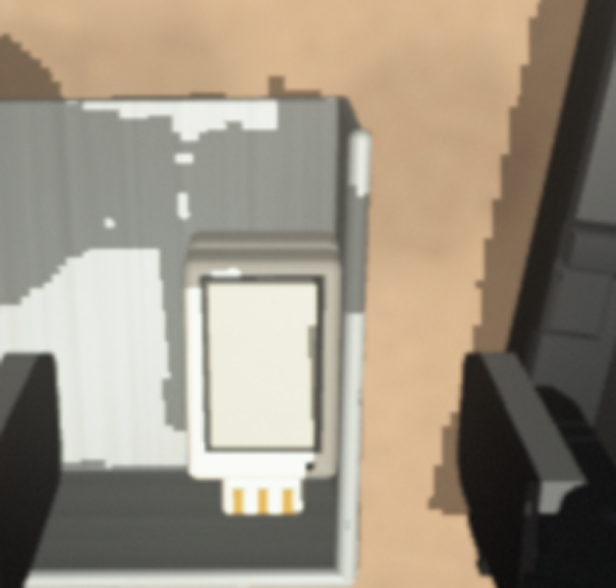

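```bash
python3 - <<'E'
from h import *
s=state()
q=lambda p,z: p2w("wrist",[(a/2.8+180,b/2.8+140) for a,b in p],z,s)[:,:2].round(4).tolist()
im=cv2.imread('pics/w34.png'); cv2.imwrite('pics/w34c.png',cv2.resize(im[215:350,230:320],None,fx=6,fy=6,interpolation=cv2.INTER_CUBIC)[:800])
print('label right edge top',q([(341,275),(334,465)],.028)); print('label left edge',q([(186,280),(190,468)],.028))
print('wall inner top',q([(351,190),(342,568)],.045)); print('far wall top inner',q([(342,570),(100,570)],.045)); print('tongue tip',q([(225,513),(301,513)],.025))
E
```

```text
label right edge top [[0.4157, -0.3732], [0.4635, -0.3764]]
label left edge [[0.4149, -0.4077], [0.4624, -0.4104]]
wall inner top [[0.3911, -0.3717], [0.4794, -0.3764]]
far wall top inner [[0.4799, -0.3764], [0.4768, -0.4307]]
tongue tip [[0.4771, -0.4032], [0.4782, -0.3847]]
```

View pics/w34c.png

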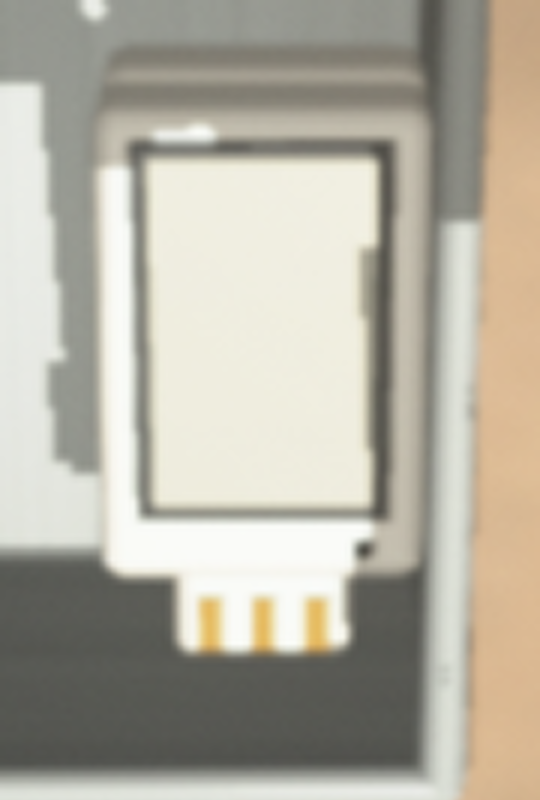

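```bash
python3 - <<'E'
from h import *
im=camera("scene"); cv2.imwrite('pics/end_scene.png',cv2.resize(im[180:340,180:420],None,fx=3.2,fy=3.2,interpolation=cv2.INTER_CUBIC))
for n,z in [("cup",0),("bottle",0),("cover_rib",.056),("label_0",.016)]:
    for d in landmark_of("scene",n): print(n,round(d['conf'],2),np.round(d['uv'],1),p2w("scene",d['uv'],z).round(3))
E
```

```text
cup 0.6 [335.3 321.2] [ 0.356 -0.534  0.   ]
bottle 0.76 [388.1 271.1] [ 0.561 -0.549  0.   ]
bottle 0.49 [299.5 270.4] [ 0.444 -0.385  0.   ]
cover_rib 0.51 [242.  245.9] [ 0.382 -0.269  0.056]
label_0 0.54 [301.9 267.8] [ 0.439 -0.396  0.016]
label_0 0.53 [301.5 270.7] [ 0.43  -0.401  0.016]
```

View pics/end_scene.png

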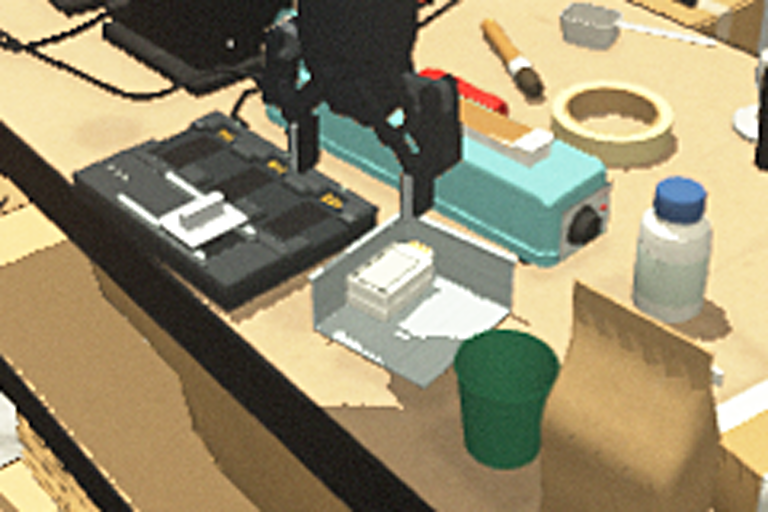

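The scene picture shows both labels stacked in the tray's left far corner, around (390,280). The cover is shut, and the cup and bottle are where they were. Handing in.

```bash
python3 - <<'E'
from bench import *
print(sign_off())
E
```

```text
the job is handed in; nothing more can be done
None
```

I handed the job in after about 46 s of robot time; `sign_off()` reports no verdict, so the result rests on my own checks.

**What I did:** Only two labels were present. I seated them in the right and left pockets of the dock. I then slid the cover open about 43 mm by its rib, pressed the button to its stop (13.7 N) and slid the cover back against its stop. After that I stacked both labels in the tray and pushed the stack against the left wall (about 10 N), then the far wall (about 12 N).

**Checks on the way:**
- **Seating:** pressing on each label with closed fingers put its top at 34.0 mm, which is fully seated. I pressed the left one before opening the cover. The right one I only pressed after the button and the shutting; before that its seating rested on the release height and the picture.

**Last checks:**
- **Left wall:** the wrist camera put the top label within about 1 mm of it.
- **Far wall:** the tongue tip measured about 1–1.5 mm away.
- **Angle:** the label's edges were within about 0.8° of the tray's. The mask fit alone gave a yaw about 1° the other way.
- **Lower label:** only its rear end showed, and it looked level with the upper one to about 0.5 mm.
- **Bystanders and cover:** the cup and bottle readings changed by 10 mm or less, which is within the network's scatter. The cover was shut and the gripper was clear of everything.

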